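Pack the light box and hold its sprung shutter half open

ROBOT

A 6-joint arm with a two-finger parallel gripper is mounted at the origin on the work surface. World frame = base frame: x ahead of the robot, y to its left, z up, the work surface at z = 0. Lengths are in m, angles in degrees, forces in N, time in s.
With the tool pointing down it reaches from about 0.3 to 0.75 m from the base axis. Payload 8.5 kg.
Tool frame: the origin (TCP) lies midway between the tips of the shut fingers; the grasp point (between the pads) lies env.tcp_to_grasp behind it (env.tcp_to_grasp is the distance from the TCP to the grasp point, in m); z points along the fingers, y is the direction in which the jaws open and shut (so a half turn about z gives the same grasp; the last joint's range is limited). The gripper opens to 85 mm and grips with 20 to 120 N. Pads are 22 mm wide; open, the fingers measure 114 mm over their backs; the gripper's body (76 mm by 85 mm) begins 54 mm behind the grasp point. The pads swing forward as they close: fully open they stand 13 mm farther back than shut.
Start: joints at [60.831, 21.807, 74.336, -0, 83.858, -12.336], TCP at [0.159, 0.526, 0.231] pointing down, gripper open.
Joint ranges: [-178.18, 178.18], [-50.72, 133.34], [12.68, 142.11], [-81.47, 261.47], [9.98, 163.14], [-165.26, 165.26]. Speed limits (degrees/s): [136.94, 136.94, 180, 180, 180, 180].

INTERFACE

Orientations are given as a 3x3 rotation matrix whose columns are the frame's x, y, z axes.
In Python, from rig import readout, imaging, job, env gives the robot as it stands.
- The arm moves only by the tool move_arm, never from a script. Its argument "motion" is a list of rows, each a list of 3 entries, a list of its own where there are three numbers: the shift along the tool's x, y, z normalised to -1 to 1, where 1 is 0.02 m, then the turn, a rotation vector about the tool's x, y, z normalised to -1 to 1, where 1 is 120 degrees, then the gripper command: -1 is shut, 1 is fully open, values between are in proportion. In form: [[[tx, ty, tz], [rx, ry, rz], claw], ...]. A call has 1 to 12 rows; each row shifts and turns the pose as measured when the row begins, along the tool's axes as they then stand; what a row does not reach is not made up. A row lasts 1/12 s, in which the tool goes at most 41.7 mm and 7.16 degrees, less where a joint would pass 70% of its speed; a pose out of reach is approached as far as the arm can. A call with a number of a shift or a turn outside -1 to 1 is refused whole. A call with a gripper value outside its range is refused whole. The fingers move at their own pace and stop on an object; "squeeze" is the grip in N (left out, the last holds). Time passes only in rows, so rows that do not move let the fingers close. It gives the time, the measured TCP pose, the force and the opening at its end, in the units of the state.
- readout.observe(): the state, without advancing time (a new reading comes with each control period).
- imaging.get_image(name): name is "scene" or "top" or "wrist"; returns a dict with "img" (384x512x3 uint8, blue, green, red), "fov_y" (degrees; the focal length in pixels is half the picture's height over the tangent of half this angle, whatever the lens; pixels are square), "cx", "cy" (the principal point, pixels), "eye" and "orientation" of the camera in the world. Camera axes: x right, y up, looking along -z (the intrinsics and any distortion apply to the point x, -y, -z); pixel columns grow to the right and rows downward; lengths in m; the calibration is good to about 2 mm. A picture is of the moment at which its call begins. There is no depth.
- job.close_job(): hands the job in, once; it reports no verdict.
The state is a dict: "time_s": time; "q": joint angles; "qvel": joint speeds; "joint_efforts": joint torques, N m; "position": TCP position; "tool_rot": TCP orientation; "ft_force": force on the tool from outside, world axes, zero at the start; "wrist_torque": the same for the moment, N m; "grip_width": finger opening in m.
Only numpy, scipy, OpenCV 4.12 (cv2) and the standard library are available. Lean on these libraries where they do the work, as an engineer would, in place of code of your own. Each camera call takes 0.05 s, during which the arm holds its last target.

TASK

Put the two loose samples, the violet jar and the yellow bottle, into the free half of the light box's tray, standing upright on its glass floor beside their twins, set down rather than dropped, in either order and with the shutter still shut. Then draw the sprung shutter open by its red tab to the half-way mark, so that the new samples are lit from below and their twins stay dark: do not let the tab run clearly past the mark. Finish while still holding the shutter there against its spring, with the rest of the bench left as it stands.

Things in the scene. Friction and masses are not known exactly. Their poses are not given: they have to be found in the camera images.
- light_box: White light box fixed to the bench, 420 mm long (its y), 150 mm deep (its x), top 80 mm above the bench. Origin: centre of its underside, z up. On top: a grey open tray (its -y end) whose glass floor is lit from below once the black shutter plate under it is drawn away, and (its +y end) a slot for the shutter's red tab with marks on both sides: black = shut, green = half, black = full
- tray_floor (a point): Centre of the tray's glass floor, 80 mm above the bench, axes as the light box. Inside, the tray is 164 mm long (y -82 to +82) and 44 mm wide (x -22 to +22); walls 25 mm high, 5 mm thick. Its +y half, nearer the red tab, holds the twins; its -y half is free and is the half lit when the shutter is half open
- half_mark (a point): Point on the top of the light box in the middle of the slot, between the two green half-way marks; axes as the light box. The middle of the red tab comes straight above it when the shutter is half open
- shutter (a joint): Travel of the shutter in m: 0 shut, 0.082 half, 0.164 fully open; grows as the red tab moves along the light box's +y, away from the tray. A spring pulls it shut: about 4 N at 0, rising 65 N/m to about 9.3 N at half and 15 N fully open, plus 0.4 N friction. It springs back when let go
- shutter_tab (a point): Red upright tab that draws the shutter, 24 mm (x) by 16 mm (y, along the slide), from 88 to 122 mm above the bench, white line across its top. This point lies on its axis 108 mm above the bench, a good height to grip; axes as the light box. Shut, it stands 52 mm beyond the tray's inner end; the box top around it is flat and clear
- jar_new: Sealed round jar standing loose on the bench: violet body 36 mm across and 54 mm high, blue screw cap 31 mm across, 70 mm high in all, 0.06 to 0.13 kg. Origin: centre of its underside, z up
- bottle_new: Sealed square bottle standing loose on the bench: yellow body 34 by 34 mm (sides along its x and y) and 54 mm high, round white cap 24 mm across, 70 mm high in all, 0.06 to 0.13 kg. Origin: centre of its underside, z up. It goes into the tray with its sides along the tray
- jar_twin: Twin of the violet jar, same size, already standing in the tray's +y half. Origin: centre of its underside
- bottle_twin: Twin of the yellow bottle, same size, already standing in the tray's +y half, sides along the tray. Origin: centre of its underside
- spirit_lamp: Bystander: glass spirit lamp, unlit, 74 mm across, 98 mm high. Origin: centre of its underside
- weights_box: Bystander: closed blue box of balance weights, 72 x 107 mm, 45 mm high. Origin: centre of its underside
- conical_flask: Bystander: conical flask with cork, 72 mm across the foot, 122 mm high. Origin: centre of its underside
- gas_bottle: Bystander: wide-necked glass bottle covered with a glass plate, 56 mm across, 91 mm high. Origin: centre of its underside
- beaker: Bystander: glass beaker, 68 mm across, 85 mm high. Origin: centre of its underside
- tweezers: Bystander: steel tweezers lying on the bench, 137 mm long along their x, 8 mm high. Origin: on the bench under their middle
Mind the look-alikes: they are no part of the job. What is shaped like the bottle_new but pink or turquoise is not meant.

How it is judged:
By the outcome, as a careful person would: the job done as asked, in the order asked, and still so for the second after the job is handed in, while the arm keeps its last pose, push and grip.
It also fails if it takes over 58 s, if anything falls off the work surface, if the arm or the gripper's body presses on something with over 40 N, if the wrist force passes 120 N, or if a joint passes its speed limit or range.

## Working session

There is one attempt and no reset: what is moved stays moved. The work goes in short steps, Python scripts to look and compute and a tool call to move; the robot and the scene stay as the last step left them, time stands still between calls to the robot, and variables do not carry over. Pictures are saved under pics/ and viewed, and the job is handed in when it is done.

Besides the shell and the picture viewer there is one more tool, called after "Call:" as name(argument=value, ...) on one line, values as JSON. move_arm: Moves the arm, as the interface text tells. Its arguments: {"type":"object","properties":{"motion":{"type":"array","items":{"type":"array"}},"squeeze":{"type":"number"}},"required":["motion"]}

```bash
ls; mkdir -p pics
python3 - <<'E'
from rig import readout, imaging, job, env
import cv2
print(readout.observe()); print(env.tcp_to_grasp)
for n in ["scene","top","wrist"]:
    d=imaging.get_image(n); cv2.imwrite(f"pics/{n}0.png",d["img"]); print(n,{k:v for k,v in d.items() if k!="img"})
E
```

```text
pics
{'time_s': 0.0, 'q': array([ 6.08307717e+01,  2.18428068e+01,  7.43853454e+01, -5.78283906e-04,
        8.38567810e+01, -1.23340685e+01]), 'qvel': array([ 0.00966716,  0.03996597, -0.00026047,  0.07929504,  0.04941466,
        0.07115655]), 'joint_efforts': array([-1.04316114e-03, -4.48460770e+01, -2.31278390e+01, -2.06842724e-04,
        4.69969251e-03,  2.23327405e-06]), 'position': array([0.15913575, 0.5261737 , 0.23069126]), 'tool_rot': array([[-9.57142157e-01,  2.89617647e-01, -7.13728260e-04],
       [ 2.89618364e-01,  9.57141325e-01, -1.29926767e-03],
       [ 3.06847966e-04, -1.45029267e-03, -9.99998901e-01]]), 'ft_force': array([-0.62195848, -0.16064898,  0.30766883]), 'wrist_torque': array([0.0035119 , 0.06516784, 0.0234623 ]), 'grip_width': 0.08547905035228615}
0.0187
scene {'fov_y': 43.20562453608287, 'cx': 258.808883270327, 'cy': 194.66205996821418, 'eye': array([1.03602967, 0.65667703, 1.15404016]), 'orientation': array([[-0.79208787, -0.47500162,  0.38336701],
       [ 0.61030544, -0.60481749,  0.51158877],
       [-0.01113842,  0.63919424,  0.76896467]])}
top {'fov_y': 54.111833572065635, 'cx': 252.7179976110087, 'cy': 195.08114962909565, 'eye': array([ 0.28032412, -0.03399765,  1.19758786]), 'orientation': array([[-0.07831033,  0.9753596 , -0.20625505],
       [-0.99692391, -0.07727874,  0.01306575],
       [-0.00319533,  0.20664377,  0.97841103]])}
wrist {'fov_y': 71.81773631615958, 'cx': 258.10634952201946, 'cy': 194.86357057552922, 'eye': array([0.07910826, 0.55021545, 0.3721423 ]), 'orientation': array([[ 0.28848427, -0.90569952, -0.31062068],
       [ 0.95748367,  0.27242111,  0.09493029],
       [-0.00135869, -0.32480012,  0.94578171]])}
```

View pics/scene0.png

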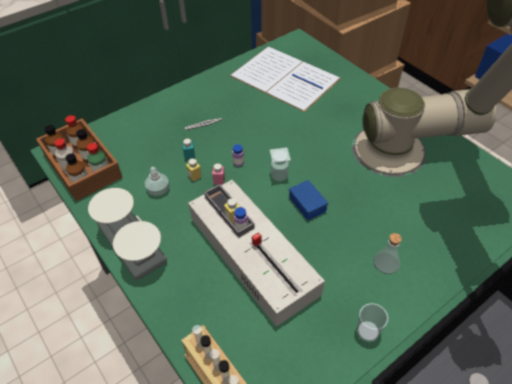

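View pics/top0.png

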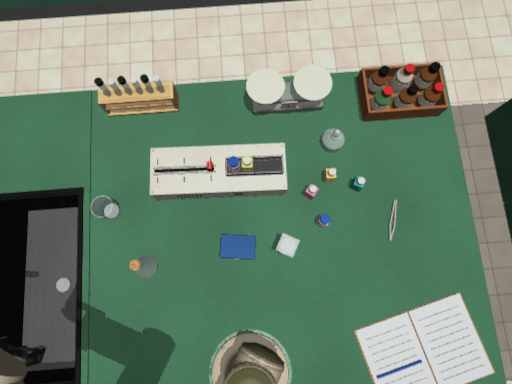

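View pics/wrist0.png

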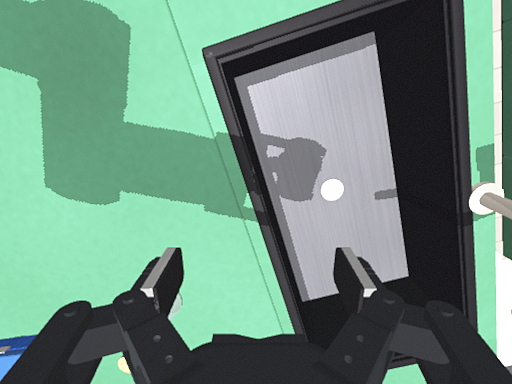

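The scene view shows the box with its tab at (257,240). In the top view the violet jar is at (324,220), the yellow bottle at (331,174), and the look-alikes are pink (312,190) and turquoise (359,183). The tray is at (254,166) and the tab at (211,166).

```bash
cat > h.py <<'E'
import numpy as np, cv2
from rig import readout, imaging, env
def K(d):
    f=d["img"].shape[0]/2/np.tan(np.radians(d["fov_y"]/2)); return f
def ray(d,u,v):
    f=K(d); r=np.array([(u-d["cx"])/f,-(v-d["cy"])/f,-1.]); return d["orientation"]@r
def onz(d,u,v,z):
    r=ray(d,u,v); return d["eye"]+r*(z-d["eye"][2])/r[2]
def proj(d,p):
    c=d["orientation"].T@(np.asarray(p)-d["eye"]); f=K(d); return d["cx"]-f*c[0]/c[2], d["cy"]+f*c[1]/c[2]
def tri(d1,p1,d2,p2):
    A=[];b=[]
    M=np.zeros((3,3));v=np.zeros(3)
    for d,p in((d1,p1),(d2,p2)):
        r=ray(d,*p);r/=np.linalg.norm(r);P=np.eye(3)-np.outer(r,r);M+=P;v+=P@d["eye"]
    x=np.linalg.solve(M,v); return x
E
python3 - <<'E'
from h import *
for n,(x0,y0,x1,y1),s in[("top",(140,120,380,280),3),("scene",(140,110,330,330),2.6)]:
    d=imaging.get_image(n); cv2.imwrite(f"pics/{n}1.png",cv2.resize(d["img"][y0:y1,x0:x1],None,fx=s,fy=s,interpolation=cv2.INTER_CUBIC))
E
```

```text
(no output)
```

View pics/top1.png

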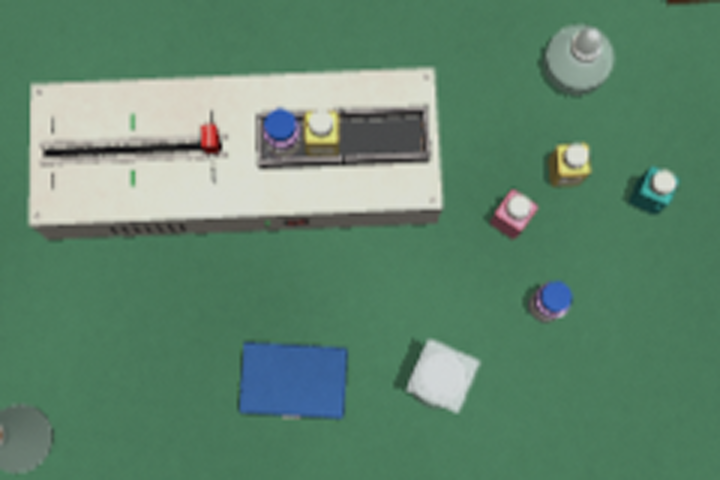

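View pics/scene1.png

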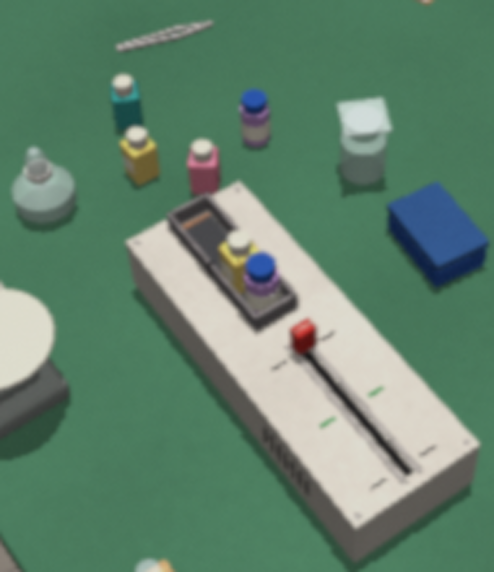

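```bash
cat > meas.py <<'E'
from h import *
t=imaging.get_image("top"); s=imaging.get_image("scene")
np.set_printoptions(precision=4,suppress=True)
# box top corners: bright low-sat mask
def boxquad(d,seed):
    hsv=cv2.cvtColor(cv2.resize(d["img"],None,fx=4,fy=4,interpolation=cv2.INTER_CUBIC),cv2.COLOR_BGR2HSV)
    m=((hsv[...,2]>185)&(hsv[...,1]<60)).astype(np.uint8)
    m=cv2.morphologyEx(m,cv2.MORPH_CLOSE,np.ones((9,9)))
    n,l,st,c=cv2.connectedComponentsWithStats(m)
    k=l[int(seed[1]*4),int(seed[0]*4)]
    cs,_=cv2.findContours((l==k).astype(np.uint8),cv2.RETR_EXTERNAL,cv2.CHAIN_APPROX_NONE)
    c=max(cs,key=cv2.contourArea); h=cv2.convexHull(c)
    for e in np.arange(0.005,0.1,0.003):
        a=cv2.approxPolyDP(h,e*cv2.arcLength(h,True),True)
        if len(a)<=4:break
    return (a[:,0,:]+.5)/4-.5
for n,d,seed in(("top",t,(170,185)),("scene",s,(270,290))):
    q=boxquad(d,seed); P=np.array([onz(d,*p,.08) for p in q]); print(n,q.tolist());print(P)
    L=[np.linalg.norm(P[i]-P[(i+1)%len(P)]) for i in range(len(P))]; print("sides",np.array(L),"centre",P.mean(0))
E
python3 meas.py
```

```text
top [[283.875, 143.125], [285.875, 188.875], [149.625, 193.375], [150.625, 148.125]]
[[ 0.6739 -0.1591  0.08  ]
 [ 0.5272 -0.1512  0.08  ]
 [ 0.546   0.2635  0.08  ]
 [ 0.6906  0.2573  0.08  ]]
sides [0.1469 0.4151 0.1447 0.4167] centre [0.6094 0.0526 0.08  ]
scene [[189.375, 202.125], [231.625, 180.375], [322.875, 280.875], [276.375, 311.875]]
[[ 0.6731 -0.1582  0.08  ]
 [ 0.5302 -0.151   0.08  ]
 [ 0.5458  0.2638  0.08  ]
 [ 0.6905  0.2576  0.08  ]]
sides [0.143  0.4151 0.1449 0.4162] centre [0.6099 0.053  0.08  ]
```

```bash
cat > meas2.py <<'E'
from h import *
t=imaging.get_image("top"); s=imaging.get_image("scene")
np.set_printoptions(precision=4,suppress=True)
def blobs(d,fn,lo=6,hi=400):
    S=4
    im=cv2.resize(d["img"],None,fx=S,fy=S,interpolation=cv2.INTER_CUBIC)
    hsv=cv2.cvtColor(im,cv2.COLOR_BGR2HSV).astype(int); m=fn(hsv[...,0],hsv[...,1],hsv[...,2]).astype(np.uint8)
    n,l,st,c=cv2.connectedComponentsWithStats(m)
    out=[]
    for i in range(1,n):
        a=st[i,4]/S/S
        if lo<a<hi:
            x,y,w,h=(st[i,:4])/S
            out.append((np.round((c[i]+.5)/S-.5,2),round(a,1),np.round([x,y,w,h],1)))
    return out
C={"blue":lambda h,s,v:(abs(h-115)<8)&(s>190)&(v>110),"yellow":lambda h,s,v:(abs(h-27)<5)&(s>100)&(v>90),
"red":lambda h,s,v:((h<6)|(h>174))&(s>170)&(v>100),"green":lambda h,s,v:(abs(h-66)<8)&(s>110)&(v>120),
"violet":lambda h,s,v:(abs(h-140)<12)&(s>40)&(v>60)}
if __name__=="__main__":
  for n,d in(("top",t),("scene",s)):
    for c,f in C.items():
        print(n,c)
        for b in blobs(d,f):
            u,v=b[0]
            if 140<u<380 and 100<v<330: print("  ",b[0],b[1],b[2],"z0",onz(d,u,v,0)[:2],"z.07",onz(d,u,v,.07)[:2],"z.08",onz(d,u,v,.08)[:2],"z.122",onz(d,u,v,.122)[:2],"z.15",onz(d,u,v,.15)[:2])
E
python3 meas2.py
```

```text
top blue
top yellow
   [246.65 164.48] 60.2 [241.2 157.5  12.   12.8] z0 [ 0.6377 -0.0381] z.07 [ 0.6168 -0.0378] z.08 [ 0.6138 -0.0378] z.122 [ 0.6013 -0.0376] z.15 [ 0.5929 -0.0376]
   [328.95 174.91] 47.4 [325.2 168.5  11.5  12.5] z0 [ 0.5806 -0.3054] z.07 [ 0.5631 -0.2896] z.08 [ 0.5606 -0.2873] z.122 [ 0.55   -0.2778] z.15 [ 0.543  -0.2714]
top red
   [211.03 165.46] 11.8 [210.  162.    2.8   7.2] z0 [0.6437 0.0798] z.07 [0.6224 0.0732] z.08 [0.6194 0.0722] z.122 [0.6067 0.0682] z.15 [0.5982 0.0656]
   [207.66 165.83] 7.5 [207.  162.5   2.2   6.8] z0 [0.6433 0.091 ] z.07 [0.6221 0.0837] z.08 [0.619  0.0827] z.122 [0.6063 0.0783] z.15 [0.5978 0.0754]
top green
top violet
   [233.94 166.12] 33.3 [227.5 161.5  12.8   8.2] z0 [0.6354 0.0043] z.07 [0.6146 0.0021] z.08 [0.6117 0.0017] z.122 [0.5992 0.0004] z.15 [ 0.5909 -0.0005]
   [320.89 221.72] 22.4 [318.5 216.    9.8   9.8] z0 [ 0.4285 -0.261 ] z.07 [ 0.4198 -0.2478] z.08 [ 0.4186 -0.2459] z.122 [ 0.4134 -0.2379] z.15 [ 0.4099 -0.2326]
scene blue
   [237.44 148.46] 21.5 [234.8 146.5   6.    5. ] z0 [ 0.3939 -0.3156] z.07 [ 0.4328 
[... 396 characters left out ...]
] z.15 [ 0.6293 -0.019 ]
scene red
   [256.49 238.16] 17.4 [253.5 236.    6.8   5. ] z0 [0.5654 0.0138] z.07 [0.5939 0.0528] z.08 [0.598  0.0584] z.122 [0.6151 0.0818] z.15 [0.6266 0.0974]
scene green
scene violet
   [237.69 154.88] 45.7 [232.5 151.2  10.8   7.2] z0 [ 0.4109 -0.2907] z.07 [ 0.4489 -0.2332] z.08 [ 0.4543 -0.225 ] z.122 [ 0.477  -0.1905] z.15 [ 0.4922 -0.1675]
   [238.19 164.76] 6.2 [235.5 164.5   6.2   1.5] z0 [ 0.4362 -0.2532] z.07 [ 0.4725 -0.198 ] z.08 [ 0.4777 -0.1902] z.122 [ 0.4996 -0.157 ] z.15 [ 0.5141 -0.135 ]
   [240.67 219.36] 65.1 [234.2 213.2  13.2  10.5] z0 [ 0.5613 -0.0688] z.07 [ 0.5901 -0.0248] z.08 [ 0.5942 -0.0185] z.122 [0.6115 0.0079] z.15 [0.623  0.0255]
```

Call:
move_arm(motion=[[[0,0,0],[0,0,0.0573],1],[[0,0,0],[0,0,0.0573],1],[[0,0,0],[0,0,0.0573],1],[[0,0,0],[0,0,0.0573],1],[[0,0,0],[0,0,0.0573],1],[[0,0,0],[0,0,0.0573],1],[[0,0,0],[0,0,0.0573],1],[[0,0,0],[0,0,0.0573],1],[[0,0,0],[0,0,0.0573],1],[[0,0,0],[0,0,0.0573],1],[[0,0,0],[0,0,0.0573],1],[[0,0,0],[0,0,0.0573],1]])

```text
time_s: 1.45
position: [0.1592, 0.5262, 0.2312]
tool_rot: [[0.217, 0.976, -0.0], [0.976, -0.217, -0.0], [-0.0, -0.0, -1.0]]
ft_force: [-0.3, 1.4, 0.5]
grip_width: 0.0854
```

Call:
move_arm(motion=[[[-1,0.5,0],[0,0,0],1],[[-1,0.5,0],[0,0,0],1],[[-1,0.5,0],[0,0,0],1],[[-1,0.5,0],[0,0,0],1],[[-1,0.5,0],[0,0,0],1],[[-1,0.5,0],[0,0,0],1],[[-1,0.5,0],[0,0,0],1],[[-1,0.5,0],[0,0,0],1],[[-1,0.5,0],[0,0,0],1],[[-1,0.5,0],[0,0,0],1],[[-1,0.5,0],[0,0,0],1],[[-1,0.5,0],[0,0,0],1]])

```text
time_s: 2.45
position: [0.223, 0.257, 0.2304]
tool_rot: [[0.219, 0.976, 0.002], [0.976, -0.219, 0.001], [0.002, 0.001, -1.0]]
ft_force: [0.1, 0.2, 0.0]
grip_width: 0.0852
```

Call:
move_arm(motion=[[[-1,0.9,0],[0,0,0],1],[[-1,0.9,0],[0,0,0],1],[[-1,0.9,0],[0,0,0],1],[[-1,0.9,0],[0,0,0],1],[[-1,0.9,0],[0,0,0],1],[[-1,0.9,0],[0,0,0],1],[[-1,0.9,0],[0,0,0],1],[[-1,0.9,0],[0,0,0],1],[[-1,0.9,0],[0,0,0],1],[[-1,0.9,0],[0,0,0],1],[[-1,0.9,0],[0,0,0],1],[[-1,0.9,0],[0,0,0],1]])

```text
time_s: 3.45
position: [0.3845, -0.0397, 0.2332]
tool_rot: [[0.218, 0.976, 0.01], [0.976, -0.218, 0.002], [0.004, 0.01, -1.0]]
ft_force: [0.8, -0.0, 0.3]
grip_width: 0.0856
```

Call:
move_arm(motion=[[[-1,0.9,-0.1],[0,0,0],1],[[-1,0.9,-0.1],[0,0,0],1],[[-1,0.9,-0.1],[0,0,0],1],[[-1,0.9,-0.1],[0,0,0],1],[[-1,0.9,-0.1],[0,0,0],1],[[-1,0.9,-0.1],[0,0,0],1],[[0,0,0],[0,0,-0.042],1],[[0,0,0],[0,0,-0.042],1],[[0,0,0],[0,0,0],1]])

```text
time_s: 4.2
position: [0.4681, -0.1944, 0.2454]
tool_rot: [[0.044, 0.999, 0.011], [0.999, -0.044, 0.001], [0.001, 0.011, -1.0]]
ft_force: [-0.2, -0.1, -0.7]
grip_width: 0.0854
```

Run:
```python
from h import *
import pickle
d=imaging.get_image("wrist"); pickle.dump(d,open("w1.pkl","wb")); cv2.imwrite("pics/w1.png",d["img"]);o=readout.observe();print(o["time_s"],o["position"],o["q"],o["tool_rot"][:,1]);print(d["eye"])
```

```text
4.25 [ 0.46799813 -0.19410336  0.24546969] [-36.15094978  16.58298737  79.89269605   0.41405659  83.04361732
 -33.45390327] [ 0.99879187 -0.04790377  0.0109555 ]
[ 0.47038606 -0.11115156  0.38690132]
```

View pics/w1.png

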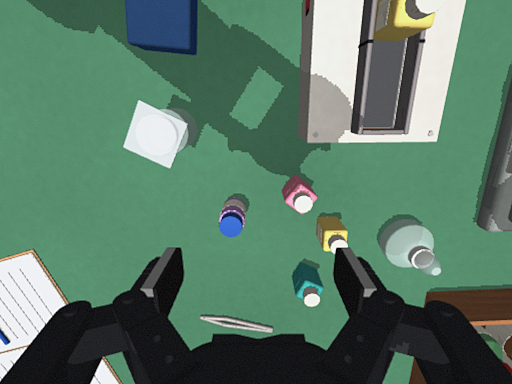

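Wrist view: the violet jar (blue cap) is at about (231,225), the yellow bottle at (332,233), pink at (300,196) and turquoise at (308,285). The free half of the tray is at (385,90).

```bash
cat > m3.py <<'E'
from h import *
import pickle,sys
np.set_printoptions(precision=4,suppress=True)
d=pickle.load(open(sys.argv[1],"rb"))
S=4
im=cv2.resize(d["img"],None,fx=S,fy=S,interpolation=cv2.INTER_CUBIC)
hsv=cv2.cvtColor(im,cv2.COLOR_BGR2HSV).astype(int);h,s,v=hsv[...,0],hsv[...,1],hsv[...,2]
def comp(m,lo=15,hi=3000):
    n,l,st,c=cv2.connectedComponentsWithStats(m.astype(np.uint8))
    for i in range(1,n):
        if lo<st[i,4]/16<hi:
            cs,_=cv2.findContours((l==i).astype(np.uint8),cv2.RETR_EXTERNAL,cv2.CHAIN_APPROX_NONE)
            k=max(cs,key=cv2.contourArea); cc,r=cv2.minEnclosingCircle(k)
            yield np.round((c[i]+.5)/S-.5,1),round(st[i,4]/16),np.round((np.array(cc)+.5)/S-.5,1),round(r/S,1)
for nm,m in(("blue",(abs(h-115)<8)&(s>190)&(v>110)),("white",(s<50)&(v>200)),("yellow",(abs(h-27)<6)&(s>100)&(v>90))):
    for x in comp(m): print(nm,*x,"z.07",onz(d,*x[2],.07)[:2],"z.15",onz(d,*x[2],.15)[:2])
E
python3 m3.py w1.pkl
python3 - <<'E'
from h import *
import pickle
d=pickle.load(open("w1.pkl","rb"));cv2.imwrite("pics/w1c.png",cv2.resize(d["img"][170:270,210:360],None,fx=5,fy=5,interpolation=cv2.INTER_CUBIC));cv2.imwrite("pics/w1d.png",cv2.resize(d["img"][0:150,290:480],None,fx=4,fy=4,interpolation=cv2.INTER_CUBIC))
E
```

```text
blue [  3.3 339. ] 27 [  3.6 337.5] 6.5 z.07 [ 0.0708 -0.4318] z.15 [ 0.1717 -0.3509]
white [154.3 134.2] 2576 [153.8 133.8] 37.1 z.07 [ 0.3509 -0.1389] z.15 [ 0.3811 -0.1319]
white [303.1 203.8] 242 [302.9 203.3] 9.5 z.07 [ 0.526  -0.2339] z.15 [ 0.5119 -0.2029]
white [409.6 251.8] 352 [409. 249.] 23.1 z.07 [ 0.6721 -0.3076] z.15 [ 0.6212 -0.258 ]
white [337.8 244.9] 124 [338.9 247.5] 8.8 z.07 [ 0.5758 -0.3005] z.15 [ 0.5492 -0.2527]
white [415.6 257.5] 53 [420.1 258.3] 10.1 z.07 [ 0.6896 -0.3232] z.15 [ 0.6343 -0.2696]
white [435.8 270.9] 53 [435.7 271. ] 4.7 z.07 [ 0.7151 -0.3451] z.15 [ 0.6533 -0.2861]
white [311.6 299.7] 159 [311.5 299.4] 7.9 z.07 [ 0.5404 -0.3851] z.15 [ 0.5227 -0.316 ]
white [216.7 319.6] 76 [217.8 319.1] 17.5 z.07 [ 0.4003 -0.414 ] z.15 [ 0.418  -0.3376]
white [250.7 324.6] 39 [251.  324.8] 15.3 z.07 [ 0.4495 -0.4276] z.15 [ 0.4548 -0.3477]
white [229.1 325.5] 19 [228.9 325.5] 6.6 z.07 [ 0.4159 -0.4271] z.15 [ 0.4297 -0.3473]
white [255.2 328.7] 53 [253.8 328. ] 17.7 z.07 [ 0.4534 -0.434 ] z.15 [ 0.4577 -0.3525]
white [  8.8 360. ] 358 [ 12.8 363.5] 21.4 z.07 [ 0.0665 -0.4854] z.15 [ 0.1684 -0.3909]
white [103.4 375.2] 341 [104.1 375.5] 16.1 z.07 [ 0.2045 -0.5197] z.15 [ 0.2716 -0.4166]
yellow [401.4  23.3] 1258 [403.8  25.5] 33.3 z.07 [ 0.6289 -0.0405] z.15 [ 0.5888 -0.0583]
yellow [330.6 229.6] 535 [329.3 232.1] 19.1 z.07 [ 0.5617 -0.2766] z.15 [ 0.5386 -0.2348]
```

View pics/w1c.png

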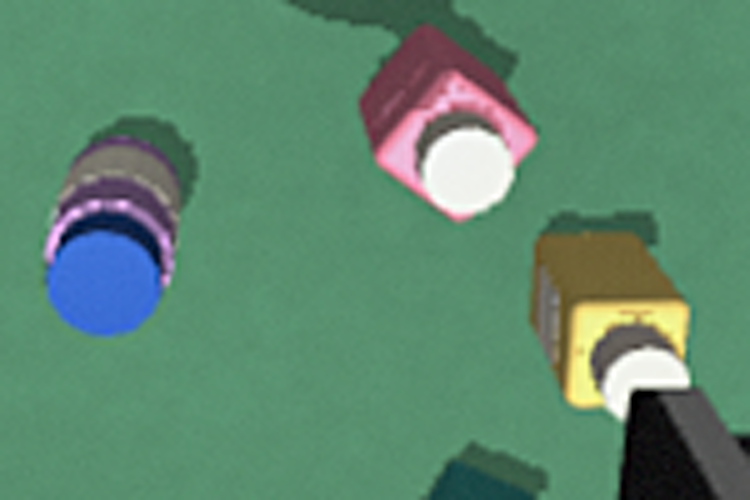

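View pics/w1d.png

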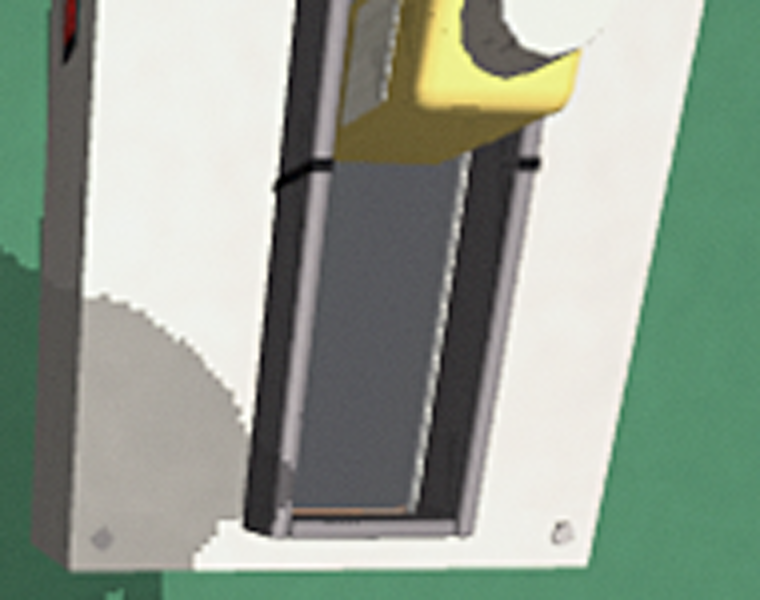

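Run:
```python
from h import *
import pickle
np.set_printoptions(precision=4,suppress=True)
d=pickle.load(open("w1.pkl","rb"))
c=lambda x,y:(x/5+210-.4,y/5+170-.4); e=lambda x,y:(x/4+290-.4,y/4-.4)
print("jarcap",onz(d,*c(106,283),.07),"botcap",onz(d,*c(645,390),.07))
for p in[(572,305),(688,300),(580,405)]:print("bot top",onz(d,*c(*p),.054))
for p in[(537,235),(532,320),(640,235)]:print("bot base",onz(d,*c(*p),.0))
for p in[(72,570),(588,566)]:print("box corner",onz(d,*e(*p),.08))
for p in[(320,163),(531,163)]:print("mid band top",onz(d,*e(*p),.105))
for p in[(275,533),(471,533)]:print("tray outer end",onz(d,*e(*p),.105))
for p in[(293,512),(406,512)]:print("floor end",onz(d,*e(*p),.08))
t=imaging.get_image("top"); s=imaging.get_image("scene")
print("top jar",onz(t,556/3+140-.3,297/3+120-.3,.07),"bot",onz(t,575/3+140-.3,155/3+120-.3,.07))
k=2.6
print("scene jar",onz(s,254/k+140-.3,101/k+110-.3,.07),"bot",onz(s,137/k+140-.3,136/k+110-.3,.07))
print("tab scene",onz(s,303/k+140-.3,328/k+110-.3,.122),"top",onz(t,209/3+140-.3,129/3+120-.3,.122))
print("half top",onz(t,132.5/3+140-.3,149.5/3+120-.3,.08),"scene",onz(s,352/k+140-.3,407/k+110-.3,.08))
```

```text
jarcap [ 0.4315 -0.2616  0.07  ] botcap [ 0.5754 -0.3007  0.07  ]
bot top [ 0.5587 -0.2822  0.054 ]
bot top [ 0.5911 -0.2822  0.054 ]
bot top [ 0.5622 -0.3142  0.054 ]
bot base [ 0.561  -0.2847  0.    ]
bot base [ 0.5602 -0.3148  0.    ]
bot base [ 0.5938 -0.2862  0.    ]
box corner [ 0.5287 -0.155   0.08  ]
box corner [ 0.6775 -0.1605  0.08  ]
mid band top [ 0.5807 -0.0592  0.105 ]
mid band top [ 0.6306 -0.0612  0.105 ]
tray outer end [ 0.5769 -0.1442  0.105 ]
tray outer end [ 0.6283 -0.1465  0.105 ]
floor end [ 0.591  -0.1416  0.08  ]
floor end [ 0.623 -0.143  0.08 ]
top jar [ 0.428  -0.2613  0.07  ] bot [ 0.5738 -0.2984  0.07  ]
scene jar [ 0.4332 -0.2564  0.07  ] bot [ 0.5768 -0.295   0.07  ]
tab scene [0.6113 0.0757 0.122 ] top [0.6156 0.0727 0.122 ]
half top [0.613  0.1565 0.08  ] scene [0.6134 0.157  0.08  ]
```

Call:
move_arm(motion=[[[-0.83,0.94,0],[0.005,0,0],0.35],[[-0.83,0.94,0],[0,0,0],0.35],[[-0.83,0.94,0],[0,0,0],0.35],[[-0.83,0.94,0.5],[0,0,0],0.35],[[-0.83,0.94,1],[0,0,0],0.35],[[-0.5,0.5,1],[0,0,0],0.35],[[0,0,1],[0,0,0],0.35],[[0,0,0.5],[0,0,0],0.35],[[0,0,0],[0,0,0],0.35]])

```text
time_s: 5.1
position: [0.571, -0.2919, 0.1653]
tool_rot: [[0.063, 0.998, 0.004], [0.998, -0.063, -0.001], [-0.001, 0.004, -1.0]]
ft_force: [0.1, -0.2, 0.3]
grip_width: 0.0574
```

```bash
cat > st.py <<'E'
from h import *
import sys
np.set_printoptions(precision=4,suppress=True)
o=readout.observe();R=o["tool_rot"];print(o["time_s"],o["position"],"ang y",np.degrees(np.arctan2(R[1,1],R[0,1])),"z",R[:,2],"w",o["grip_width"],o["ft_force"])
g=list(map(float,sys.argv[1:]))
if len(g)>=3:
    D=R.T@(np.array(g[:3])-o["position"]); print("to go/0.02:",D/.02)
    if len(g)>3:  # wanted angle of tool y
        a=np.radians(g[3]);Y=np.array([np.cos(a),np.sin(a),0]);Z=np.array([0,0,-1.]);T=np.c_[np.cross(Y,Z),Y,Z]
        from scipy.spatial.transform import Rotation as Q
        print("turn/120:",Q.from_matrix(R.T@T).as_rotvec(degrees=True)/120)
E
python3 st.py 0.5755 -0.299 0.027 -2
```

```text
5.1 [ 0.571  -0.2919  0.1653] ang y -3.6083814647480814 z [ 0.0041 -0.0012 -1.    ] w 0.0574453956332241 [ 0.142  -0.1779  0.255 ]
to go/0.02: [-0.3315  0.2158  6.9165]
turn/120: [ 0.002   0.0005 -0.0134]
```

Call:
move_arm(motion=[[[-0.16,0.1,1],[0.002,0,-0.013],0.35],[[-0.16,0.1,1],[0,0,0],0.35],[[0,0,1],[0,0,0],0.35],[[0,0,0],[0,0,0],0.35]])

```text
time_s: 5.43
position: [0.5757, -0.2976, 0.1088]
tool_rot: [[0.037, 0.999, 0.005], [0.999, -0.037, -0.005], [-0.005, 0.005, -1.0]]
ft_force: [-0.8, -0.3, -0.8]
grip_width: 0.0578
```

```bash
python3 st.py 0.5755 -0.299 0.027 -2
python3 - <<'E'
from h import *
import pickle
d=imaging.get_image("wrist"); pickle.dump(d,open("w2.pkl","wb")); cv2.imwrite("pics/w2.png",d["img"])
print(proj(d,(0.5755,-0.299,.07)))
E
```

```text
5.4333 [ 0.5757 -0.2976  0.1088] ang y -2.0955200378581673 z [ 0.0048 -0.0047 -1.    ] w 0.05779564783471833 [-0.8284 -0.2769 -0.7797]
to go/0.02: [-0.0526 -0.0278  4.0903]
turn/120: [ 0.0024  0.0022 -0.0008]
(np.float64(257.34280900459044), np.float64(223.68073851234706))
```

View pics/w2.png

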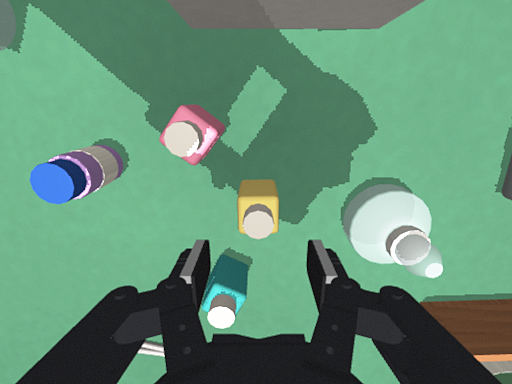

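The bottle cap is at (258,221), centred between the fingers and square to them, with the lamp at (390,225) clear. I'm descending and gripping.

Call:
move_arm(motion=[[[0,0,1],[0.002,0.002,0],0.35],[[0,0,1],[0,0,0],0.35],[[0,0,1],[0,0,0],0.35],[[0,0,0.7],[0,0,0],0.35],[[0,0,0.2],[0,0,0],0.35],[[0,0,0],[0,0,0],0.35]])

```text
time_s: 5.98
position: [0.5822, -0.3006, 0.0463]
tool_rot: [[0.038, 0.999, 0.02], [0.999, -0.037, -0.015], [-0.015, 0.021, -1.0]]
ft_force: [-0.3, 0.2, 0.0]
grip_width: 0.0576
```

```bash
python3 st.py 0.576 -0.297 0.027 -2
```

```text
5.9833 [ 0.5822 -0.3006  0.0463] ang y -2.1469160143933133 z [ 0.0204 -0.0154 -0.9997] w 0.05763813053783498 [-0.3107  0.1697  0.0304]
to go/0.02: [ 0.1818 -0.3357  0.955 ]
turn/120: [ 0.01    0.007  -0.0013]
```

Call:
move_arm(motion=[[[0.09,-0.17,0.4],[0.005,0.004,0],0.35],[[0.09,-0.17,0.4],[0.005,0.004,0],0.35],[[0,0,0.2],[0,0,0],0.35],[[0,0,0],[0,0,0],0.35]])

```text
time_s: 6.32
position: [0.5771, -0.2976, 0.0302]
tool_rot: [[0.038, 0.999, 0.005], [0.999, -0.038, -0.001], [-0.001, 0.005, -1.0]]
ft_force: [-0.2, -0.1, -0.2]
grip_width: 0.058
```

```bash
python3 st.py 0.576 -0.297 0.027 -2
```

```text
6.3167 [ 0.5771 -0.2976  0.0302] ang y -2.156908688802257 z [ 0.0045 -0.001  -1.    ] w 0.057990447951536496 [-0.2193 -0.0921 -0.1624]
to go/0.02: [ 0.0273 -0.0556  0.1588]
turn/120: [ 0.0022  0.0004 -0.0013]
```

Call:
move_arm(motion=[[[0.03,-0.06,0.25],[0.002,0,0],0.35],[[0,0,0],[0,0,0],-0.5],[[0,0,0],[0,0,0],-0.5],[[0,0,0],[0,0,0],-0.5],[[0,0,0],[0,0,0],-0.5],[[0,0,0],[0,0,0],-0.5]], squeeze=40)

```text
time_s: 6.82
position: [0.5761, -0.2971, 0.0255]
tool_rot: [[0.038, 0.999, 0.001], [0.999, -0.038, -0.001], [-0.001, 0.001, -1.0]]
ft_force: [0.1, -0.4, -2.2]
grip_width: 0.0329
```

```bash
python3 st.py 0.576 -0.297 0.027 -2;  python3 - <<'E'
from h import *
d=imaging.get_image("wrist"); cv2.imwrite("pics/w3.png",d["img"])
E
```

```text
6.8167 [ 0.5761 -0.2971  0.0255] ang y -2.161751553091469 z [ 0.0007 -0.0015 -1.    ] w 0.03290338326292082 [ 0.0834 -0.3865 -2.2038]
to go/0.02: [ 0.0062 -0.0064 -0.075 ]
turn/120: [ 0.0004  0.0007 -0.0013]
```

View pics/w3.png

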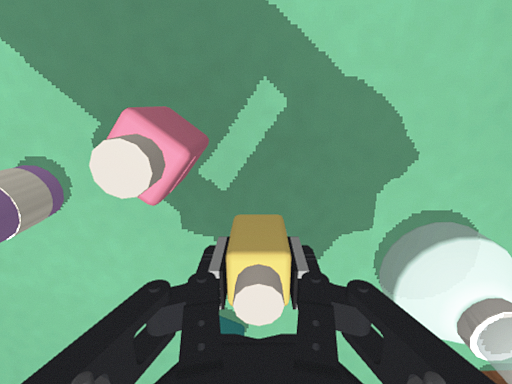

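The bottle is gripped between the pads at (258,265), opening 33 mm. I'm lifting it.

Call:
move_arm(motion=[[[0,0,-0.5],[0,0,0],-0.5],[[0,0,-1],[0,0,0],-0.5],[[0,0,-1],[0,0,0],-0.5],[[0,0,-1],[0,0,0],-0.5],[[0,0,-1],[0,0,0],-0.5],[[0.3,0,-1],[0,0,0],-0.5],[[0.6,0,-1],[0,0,0],-0.5],[[0.8,0.1,-0.5],[0,0,0],-0.5],[[0.8,0.1,0],[0,0,0],-0.5],[[0.8,0.1,0],[0,0,0],-0.5],[[0.5,0.1,0],[0,0,0],-0.5],[[0,0,0],[0,0,0],-0.5]])

```text
time_s: 7.87
position: [0.5866, -0.2148, 0.1754]
tool_rot: [[0.039, 0.999, -0.0], [0.999, -0.039, 0.0], [0.0, -0.0, -1.0]]
ft_force: [-0.4, -0.1, -0.5]
grip_width: 0.0331
```

```bash
python3 st.py 0.6049 -0.080 0.165 -2.35
```

```text
7.8667 [ 0.5866 -0.2148  0.1754] ang y -2.2080860954741532 z [-0.0002  0.0002 -1.    ] w 0.0331498166896802 [-0.3759 -0.1079 -0.5232]
to go/0.02: [6.7719 0.6548 0.5199]
turn/120: [-0.0001 -0.0001  0.0012]
```

Call:
move_arm(motion=[[[0.6,0.1,0],[0,0,0],-0.5],[[0.9,0.1,0],[0,0,0],-0.5],[[0.9,0.1,0],[0,0,0],-0.5],[[0.9,0.1,0],[0,0,0],-0.5],[[0.9,0.1,0.1],[0,0,0],-0.5],[[0.9,0.1,0.1],[0,0,0],-0.5],[[0.7,0,0.1],[0,0,0],-0.5],[[0.3,0,0],[0,0,0],-0.5],[[0,0,0],[0,0,0],-0.5]])

```text
time_s: 8.62
position: [0.6027, -0.0844, 0.1623]
tool_rot: [[0.04, 0.999, -0.011], [0.999, -0.04, 0.004], [0.004, -0.011, -1.0]]
ft_force: [-0.5, -1.0, 0.2]
grip_width: 0.0333
```

```bash
python3 st.py 0.6049 -0.080 0.140 -2.35;  python3 - <<'E'
from h import *
import pickle
d=imaging.get_image("wrist"); cv2.imwrite("pics/w4.png",d["img"]); pickle.dump(d,open("w4.pkl","wb"))
E
```

```text
8.6167 [ 0.6027 -0.0844  0.1623] ang y -2.2952821650462685 z [-0.0108  0.0042 -0.9999] w 0.03331837150159597 [-0.5366 -0.9798  0.2231]
to go/0.02: [0.2208 0.1145 1.1151]
turn/120: [-0.0052 -0.0018  0.0004]
```

View pics/w4.png

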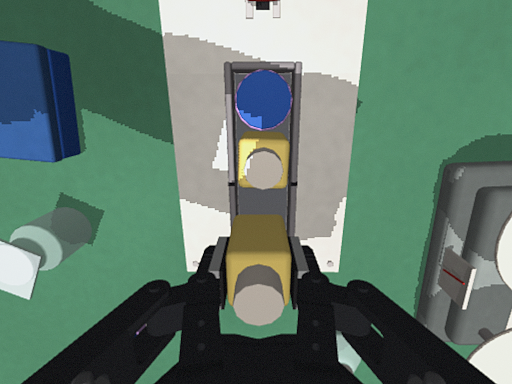

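The view shows the twins at (263,98) and (263,165), the tray's mid-bands at (231,184) and (295,184), and the held bottle at (260,265) above the free half.

Run:
```python
from h import *
import pickle
np.set_printoptions(precision=4,suppress=True)
d=pickle.load(open("w4.pkl","rb"))
cv2.imwrite("pics/w4c.png",cv2.resize(d["img"][50:280,180:350],None,fx=2.6*1.3,fy=2.6,interpolation=cv2.INTER_CUBIC)) if 0 else cv2.imwrite("pics/w4c.png",cv2.resize(d["img"][55:255,180:350],None,fx=3,fy=3,interpolation=cv2.INTER_CUBIC))
O=np.array([.6057,-.060]);Y=np.array([.041,.99916]);X=np.array([Y[1],-Y[0]])
def loc(p):return X@(p[:2]-O)*1e3,Y@(p[:2]-O)*1e3
for n,p,z in[("bandL",(231.5,184),.105),("bandR",(295,184),.105),("cornerL",(231,66),.105),("cornerR",(300,66),.105),("bcap",(265,168),.15),("jcap",(263.5,99),.15)]:
    q=onz(d,*p,z);print(n,q,loc(q))
```

```text
bandL [ 0.5824 -0.0594  0.105 ] (np.float64(-23.286945631237582), np.float64(-0.34580185131932656))
bandR [ 0.632  -0.0612  0.105 ] (np.float64(26.325089474079423), np.float64(-0.07685388228672412))
cornerL [0.588  0.0242 0.105 ] (np.float64(-21.10314026739287), np.float64(83.35505085410631))
cornerR [0.6349 0.0223 0.105 ] (np.float64(25.805351468337317), np.float64(83.39064302603009))
bcap [ 0.6087 -0.0372  0.15  ] (np.float64(2.0690523049946212), np.float64(22.928674941952018))
jcap [0.6091 0.0013 0.15  ] (np.float64(0.8458069655715261), np.float64(61.389996533130955))
```

View pics/w4c.png

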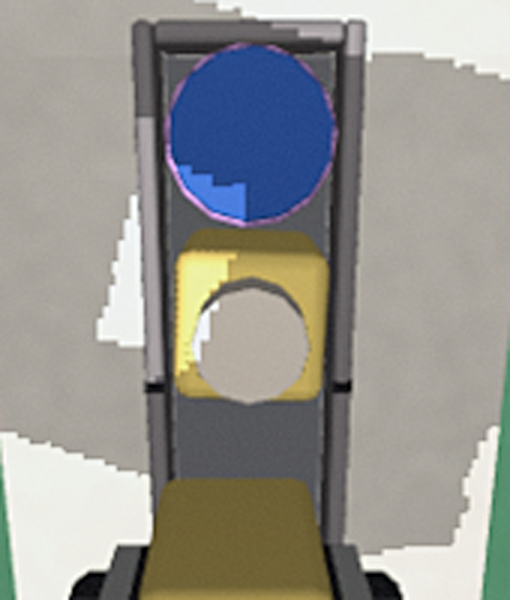

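Call:
move_arm(motion=[[[0.12,0.08,0.3],[-0.005,-0.002,0],-0.5],[[0.1,0.08,0.5],[0,0,0],-0.5],[[0,0,0.5],[0,0,0],-0.5],[[0,0,0.1],[0,0,0],-0.5],[[0,0,0],[0,0,0],-0.5]])

```text
time_s: 9.08
position: [0.606, -0.0842, 0.1319]
tool_rot: [[0.044, 0.999, -0.001], [0.999, -0.044, -0.002], [-0.002, -0.001, -1.0]]
ft_force: [-0.1, 0.1, -0.3]
grip_width: 0.0336
```

```bash
python3 st.py 0.6057 -0.080 0.1065 -2.35
```

```text
9.0833 [ 0.606  -0.0842  0.1319] ang y -2.514275042601439 z [-0.0008 -0.0016 -1.    ] w 0.03361640817369106 [-0.0864  0.075  -0.3147]
to go/0.02: [ 0.2114 -0.0233  1.2672]
turn/120: [-0.0003  0.0008 -0.0014]
```

Call:
move_arm(motion=[[[0.2,0,0.2],[0,0,0],-0.5],[[0.1,0,0.3],[0,0,0],-0.5],[[0,0,0.3],[0,0,0],-0.5],[[0,0,0.2],[0,0,0],-0.5],[[0,0,0],[0,0,0],-0.5]])

```text
time_s: 9.5
position: [0.6063, -0.0787, 0.1097]
tool_rot: [[0.045, 0.999, -0.001], [0.999, -0.045, -0.002], [-0.002, -0.001, -1.0]]
ft_force: [-0.6, -0.4, -2.1]
grip_width: 0.0332
```

```bash
python3 st.py 0.6057 -0.080 0.1065 -2.35
```

```text
9.5 [ 0.6063 -0.0787  0.1097] ang y -2.5869460889973803 z [-0.0012 -0.0017 -1.    ] w 0.03316752712486708 [-0.627  -0.4219 -2.111 ]
to go/0.02: [-0.0678 -0.0248  0.1611]
turn/120: [-0.0005  0.0008 -0.002 ]
```

Call:
move_arm(motion=[[[-0.05,0,0.12],[0,0,0],-0.5],[[0,0,0.08],[0,0,0],-0.5],[[0,0,0],[0,0,0],-0.5]])

```text
time_s: 9.75
position: [0.6064, -0.0798, 0.1054]
tool_rot: [[0.045, 0.999, -0.001], [0.999, -0.045, -0.002], [-0.002, -0.001, -1.0]]
ft_force: [0.2, -0.8, -0.3]
grip_width: 0.0332
```

```bash
python3 st.py 0.6057 -0.080 0.1065 -2.35;  python3 - <<'E'
from h import *
import pickle
d=imaging.get_image("wrist"); cv2.imwrite("pics/w5.png",d["img"]); pickle.dump(d,open("w5.pkl","wb"))
E
```

```text
9.75 [ 0.6064 -0.0798  0.1054] ang y -2.5813676026576218 z [-0.0008 -0.0018 -1.    ] w 0.03319438027367866 [ 0.1954 -0.7594 -0.3222]
to go/0.02: [-0.0102 -0.0325 -0.0533]
turn/120: [-0.0004  0.0009 -0.0019]
```

View pics/w5.png

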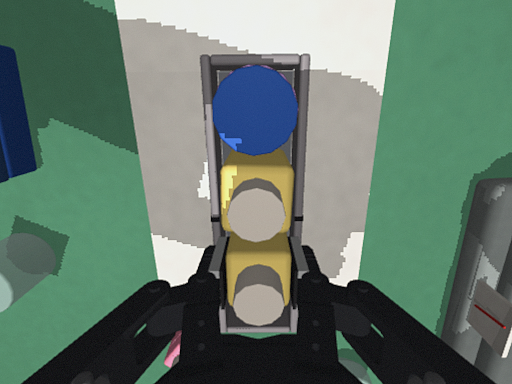

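It's in the tray, clear of the walls and the twin (twin cap at (258,210), ours at (258,300)). I'm easing down until I feel contact.

Call:
move_arm(motion=[[[0,0,0.06],[0,0,0],-0.5],[[0,0,0.05],[0,0,0],-0.5],[[0,0,0],[0,0,0],-0.5]])

```text
time_s: 10.05
position: [0.6066, -0.0799, 0.1058]
tool_rot: [[0.045, 0.999, 0.001], [0.999, -0.045, -0.003], [-0.003, 0.001, -1.0]]
ft_force: [-0.2, -0.3, -1.0]
grip_width: 0.0336
```

Call:
move_arm(motion=[[[0,0,0.15],[0,0,0],-0.5],[[0,0,0.15],[0,0,0],-0.5]])

```text
time_s: 10.22
position: [0.6069, -0.08, 0.1053]
tool_rot: [[0.045, 0.999, 0.005], [0.999, -0.045, -0.004], [-0.004, 0.005, -1.0]]
ft_force: [-11.3, 3.4, 27.9]
grip_width: 0.0336
```

Call:
move_arm(motion=[[[0,0,0],[0,0,0],-0.5],[[0,0,0],[0,0,0],-0.1],[[0,0,0],[0,0,0],0.2],[[0,0,0],[0,0,0],0.2],[[0,0,0],[0,0,0],0.2]])

```text
time_s: 10.63
position: [0.6074, -0.0802, 0.1067]
tool_rot: [[0.045, 0.999, 0.008], [0.999, -0.045, -0.006], [-0.005, 0.008, -1.0]]
ft_force: [-0.7, -0.4, 0.4]
grip_width: 0.0516
```

```bash
python3 st.py 0.6057 -0.080 0.1065 -2.35;  python3 - <<'E'
from h import *
import pickle
d=imaging.get_image("wrist"); cv2.imwrite("pics/w6.png",d["img"]); pickle.dump(d,open("w6.pkl","wb"))
E
```

```text
10.6333 [ 0.6074 -0.0802  0.1067] ang y -2.552009963426015 z [ 0.0081 -0.0055 -1.    ] w 0.051568136909430254 [-0.7073 -0.3505  0.4231]
to go/0.02: [ 0.0054 -0.0873  0.0105]
turn/120: [ 0.004   0.0025 -0.0017]
```

View pics/w6.png

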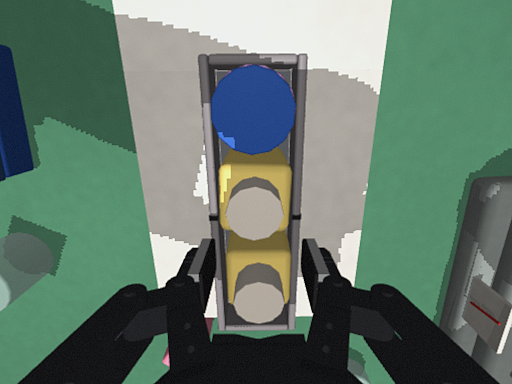

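The bottle is released and standing with its cap at (258,295). Next I rise and go to the jar.

Call:
move_arm(motion=[[[0,0,-0.6],[0.004,0.002,0],0.35],[[0,0,-1],[0,0,0],0.35],[[0,0,-1],[0,0,0],0.35],[[0,0,-1],[0,0,0],0.35],[[-0.4,-0.4,-1],[0,0,0],0.35],[[-0.85,-0.76,-0.4],[0,0,0],0.35],[[-0.85,-0.76,0],[0,0,0],0.35],[[-0.85,-0.76,0],[0,0,0],0.35],[[-0.85,-0.76,0],[0,0,0],0.35],[[-0.85,-0.76,0],[0,0,0],0.35],[[-0.85,-0.76,0],[0,0,0],0.35],[[-0.85,-0.76,0],[0,0,0],0.35]])

```text
time_s: 11.68
position: [0.4849, -0.2038, 0.2078]
tool_rot: [[0.038, 0.999, -0.005], [0.999, -0.038, 0.001], [0.001, -0.005, -1.0]]
ft_force: [0.7, 0.2, 0.3]
grip_width: 0.0574
```

```bash
python3 st.py 0.431 -0.260 0.14 -2.35
```

```text
11.6833 [ 0.4849 -0.2038  0.2078] ang y -2.18162370611976 z [-0.0052  0.0012 -1.    ] w 0.05741700073752506 [0.6883 0.1633 0.2892]
to go/0.02: [-2.9148 -2.5666  3.3987]
turn/120: [-0.0025 -0.0005  0.0014]
```

Call:
move_arm(motion=[[[-0.7,-0.6,0.3],[-0.002,0,0],0.35],[[-0.7,-0.6,0.8],[0,0,0],0.35],[[-0.7,-0.6,0.9],[0,0,0],0.35],[[-0.5,-0.5,0.8],[0,0,0],0.35],[[-0.1,-0.1,0.5],[0,0,0],0.35],[[0,0,0],[0,0,0],0.35]])

```text
time_s: 12.18
position: [0.4298, -0.2616, 0.1396]
tool_rot: [[0.043, 0.999, 0.001], [0.999, -0.043, -0.001], [-0.001, 0.001, -1.0]]
ft_force: [0.4, -0.5, -0.2]
grip_width: 0.0575
```

```bash
python3 st.py 0.431 -0.260 0.025 -2.35;  python3 - <<'E'
from h import *
import pickle
d=imaging.get_image("wrist"); cv2.imwrite("pics/w7.png",d["img"]); pickle.dump(d,open("w7.pkl","wb")); print(proj(d,(.431,-.26,.07)))
E
python3 m3.py w7.pkl | grep blue
```

```text
12.1833 [ 0.4298 -0.2616  0.1396] ang y -2.4599818748247957 z [ 0.0008 -0.001  -1.    ] w 0.0574939955780962 [ 0.4464 -0.541  -0.1567]
to go/0.02: [0.0902 0.0523 5.7293]
turn/120: [ 0.0004  0.0005 -0.0009]
(np.float64(259.09972200729015), np.float64(204.98097058354276))
blue [257.7 212.8] 153 [258.5 206.7] 17.0 z.07 [ 0.4304 -0.2616] z.15 [ 0.4316 -0.2299]
```

View pics/w7.png

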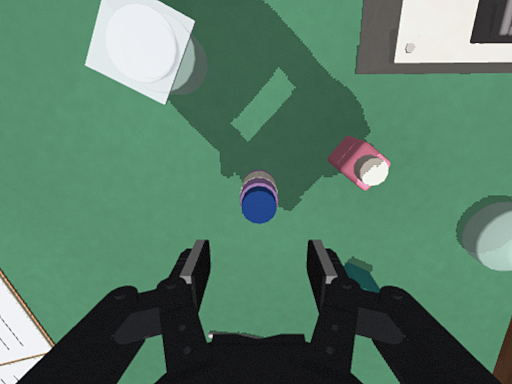

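The jar cap is at (258,206), where I predicted it, centred between the fingers. I'm descending.

Call:
move_arm(motion=[[[0,0,0.6],[0,0,0],0.35],[[0,0,1],[0,0,0],0.35],[[0,0,1],[0,0,0],0.35],[[0,0,0.8],[0,0,0],0.35],[[0,0,0.3],[0,0,0],0.35],[[0,0,0],[0,0,0],0.35]])

```text
time_s: 12.73
position: [0.4352, -0.2627, 0.0688]
tool_rot: [[0.04, 0.999, 0.009], [0.999, -0.04, -0.009], [-0.008, 0.01, -1.0]]
ft_force: [0.2, 0.2, -0.1]
grip_width: 0.0577
```

```bash
python3 st.py 0.4304 -0.2613 0.025 -2.35
```

```text
12.7333 [ 0.4352 -0.2627  0.0688] ang y -2.279922934957551 z [ 0.0093 -0.0087 -0.9999] w 0.05769473485919602 [ 0.2228  0.1524 -0.1313]
to go/0.02: [ 0.0774 -0.2623  2.1863]
turn/120: [0.0046 0.004  0.0006]
```

Call:
move_arm(motion=[[[0.05,-0.2,0.6],[0.005,0.004,0],0.35],[[0.03,-0.1,0.7],[0.002,0.002,0],0.35],[[0,-0.1,0.6],[0.002,0.001,0],0.35],[[0,0,0.3],[0,0,0],0.35],[[0,0,0],[0,0,0],0.35]])

```text
time_s: 13.15
position: [0.4292, -0.2617, 0.0257]
tool_rot: [[0.038, 0.999, -0.006], [0.999, -0.038, 0.003], [0.003, -0.006, -1.0]]
ft_force: [0.5, -0.3, -0.5]
grip_width: 0.0578
```

```bash
python3 st.py 0.4304 -0.2613 0.025 -2.35
```

```text
13.15 [ 0.4292 -0.2617  0.0257] ang y -2.173980832285067 z [-0.0055  0.0032 -1.    ] w 0.05780142989196033 [ 0.5228 -0.2973 -0.4775]
to go/0.02: [0.0204 0.0596 0.0327]
turn/120: [-0.0027 -0.0014  0.0015]
```

Call:
move_arm(motion=[[[0.02,0.06,0],[-0.003,-0.001,0],0.35],[[0,0,0],[0,0,0],-0.5],[[0,0,0],[0,0,0],-0.5],[[0,0,0],[0,0,0],-0.5],[[0,0,0],[0,0,0],-0.5],[[0,0,0],[0,0,0],-0.5]], squeeze=40)

```text
time_s: 13.65
position: [0.4318, -0.2621, 0.0283]
tool_rot: [[0.037, 0.999, 0.004], [0.999, -0.037, -0.002], [-0.002, 0.005, -1.0]]
ft_force: [0.7, 0.2, -1.2]
grip_width: 0.0348
```

```bash
python3 st.py 0.4304 -0.2613 0.025 -2.35;  python3 - <<'E'
from h import *
d=imaging.get_image("wrist"); cv2.imwrite("pics/w8.png",d["img"])
E
```

```text
13.65 [ 0.4318 -0.2621  0.0283] ang y -2.145780101536862 z [ 0.0044 -0.0024 -1.    ] w 0.034813814998863615 [ 0.6689  0.2406 -1.1597]
to go/0.02: [ 0.0376 -0.0699  0.1639]
turn/120: [0.0022 0.0011 0.0017]
```

View pics/w8.png

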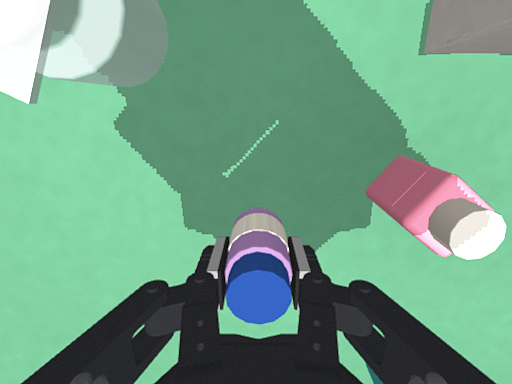

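The jar is held between the pads, cap at (258,285), opening 35 mm. I'm lifting and carrying it over.

Call:
move_arm(motion=[[[0,0,-0.5],[0.002,0.001,0],-0.5],[[0,0,-1],[0,0,0],-0.5],[[0,0,-1],[0,0,0],-0.5],[[0,0,-1],[0,0,0],-0.5],[[0,0,-1],[0,0,0],-0.5],[[0.3,0.3,-1],[0,0,0],-0.5],[[0.6,0.7,-1],[0,0,0],-0.5],[[0.8,0.9,-0.5],[0,0,0],-0.5],[[0.8,0.9,0],[0,0,0],-0.5],[[0.8,0.9,0],[0,0,0],-0.5],[[0.8,0.9,0],[0,0,0],-0.5],[[0.6,0.7,0],[0,0,0],-0.5]])

```text
time_s: 14.7
position: [0.5427, -0.17, 0.176]
tool_rot: [[0.044, 0.999, -0.001], [0.999, -0.044, 0.002], [0.002, -0.001, -1.0]]
ft_force: [0.3, -0.4, -1.5]
grip_width: 0.0348
```

```bash
python3 st.py 0.6040 -0.120 0.17 -2.35
```

```text
14.7 [ 0.5427 -0.17    0.176 ] ang y -2.5383857772430334 z [-0.0011  0.002  -1.    ] w 0.03482369532049215 [ 0.3006 -0.3508 -1.4772]
to go/0.02: [2.635  2.9503 0.3029]
turn/120: [-0.0006 -0.0009 -0.0016]
```

Call:
move_arm(motion=[[[0.6,0.7,0],[0,0,0],-0.5],[[0.7,0.8,0.1],[0,0,0],-0.5],[[0.6,0.7,0.1],[0,0,0],-0.5],[[0.4,0.5,0.1],[0,0,0],-0.5],[[0.1,0.1,0.1],[0,0,0],-0.5],[[0,0,0],[0,0,0],-0.5]])

```text
time_s: 15.2
position: [0.6048, -0.1189, 0.1665]
tool_rot: [[0.04, 0.999, -0.003], [0.999, -0.04, 0.003], [0.003, -0.003, -1.0]]
ft_force: [-0.8, -0.0, -1.7]
grip_width: 0.0348
```

```bash
python3 st.py 0.6040 -0.120 0.14 -2.35;  python3 - <<'E'
from h import *
import pickle
np.set_printoptions(precision=4,suppress=True)
d=imaging.get_image("wrist"); cv2.imwrite("pics/w9.png",d["img"]); pickle.dump(d,open("w9.pkl","wb"))
E
```

```text
15.2 [ 0.6048 -0.1189  0.1665] ang y -2.302264029465018 z [-0.0026  0.003  -1.    ] w 0.03482502033854315 [-0.7632 -0.0262 -1.7496]
to go/0.02: [-0.0596 -0.035   1.3254]
turn/120: [-0.0013 -0.0014  0.0004]
```

View pics/w9.png

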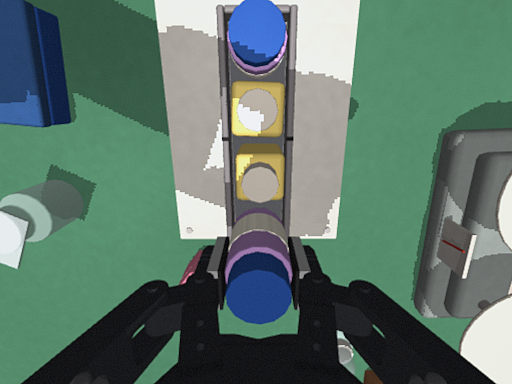

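The placed bottle (cap (262,182)) stands just past the mid-band beside its twin. I'm checking its location before lowering the jar.

Run:
```python
from h import *
import pickle
np.set_printoptions(precision=4,suppress=True)
d=pickle.load(open("w9.pkl","rb"))
O=np.array([.6065,-.060]);Y=np.array([.041,.99916]);X=np.array([Y[1],-Y[0]])
for n,p,z in[("bandL",(225,139),.105),("bandR",(292,138),.105),("bcap",(262,183),.15),("twincap",(258.5,110),.15),("bodytop L",(237,165),.134),("bodytop R",(285,165),.134),("b far",(260,156),.134),("b near",(260,202),.134)]:
    q=onz(d,*p,z)[:2];print(n,q,X@(q-O)*1e3,Y@(q-O)*1e3)
```

```text
bandL [ 0.5822 -0.0596] -24.319078196634592 -0.6046930813684767
bandR [ 0.6327 -0.0608] 26.22912228555073 0.2572373624121822
bcap [ 0.6089 -0.0821] 3.2705687749363515 -21.98511905327866
twincap [ 0.6084 -0.0389] 0.992217483978393 21.147898711482004
bodytop L [ 0.5926 -0.0736] -13.30778159222194 -14.182689885633696
bodytop R [ 0.6247 -0.0749] 18.75176368005797 -14.09819259015099
b far [ 0.6082 -0.0682] 2.032256507126672 -8.09354033252691
b near [ 0.607  -0.1005] 2.171836202723454 -40.49229311001279
```

Run:
```python
from h import *
import pickle
np.set_printoptions(precision=4,suppress=True)
d=pickle.load(open("w9.pkl","rb"))
hsv=cv2.cvtColor(d["img"],cv2.COLOR_BGR2HSV).astype(int);m=((abs(hsv[...,0]-113)<12)&(hsv[...,1]>170)).astype(np.uint8)
m[:200]=0;m[:,:200]=0;m[:,320:]=0
n,l,st,c=cv2.connectedComponentsWithStats(m);k=1+st[1:,4].argmax()
cs,_=cv2.findContours((l==k).astype(np.uint8),0,1);(u,v),r=cv2.minEnclosingCircle(cs[0]);print(u,v,r,st[k])
for z in(.206,.208,.210):print(onz(d,u,v,z)-[.6048,-.1189,0], 2*r*(d["eye"][2]-z)/K(d))
```

```text
258.43231201171875 287.8414306640625 35.870147705078125 [ 225  252   67   72 3705]
[0.0006 0.0028 0.206 ] 0.02761813880728069
[0.0007 0.0044 0.208 ] 0.027077011334998746
[0.0008 0.006  0.21  ] 0.026535883862716804
```

Call:
move_arm(motion=[[[-0.06,-0.02,0.3],[-0.001,-0.001,0],-0.5],[[-0.06,-0.02,0.5],[0,0,0],-0.5],[[0,0,0.4],[0,0,0],-0.5],[[0,0,0.1],[0,0,0],-0.5],[[0,0,0],[0,0,0],-0.5]])

```text
time_s: 15.67
position: [0.601, -0.1245, 0.138]
tool_rot: [[0.044, 0.999, -0.002], [0.999, -0.044, 0.0], [0.0, -0.002, -1.0]]
ft_force: [-0.6, 0.4, -0.4]
grip_width: 0.0348
```

```bash
python3 st.py 0.6040 -0.1215 0.1085 -2.35;  python3 - <<'E'
from h import *
import pickle
np.set_printoptions(precision=4,suppress=True)
d=imaging.get_image("wrist"); pickle.dump(d,open("w10.pkl","wb"))
cv2.imwrite("pics/w10.png",cv2.resize(d["img"][110:330,170:350],None,fx=2.7,fy=2.7,interpolation=cv2.INTER_CUBIC))
d=imaging.get_image("scene");pickle.dump(d,open("s10.pkl","wb"))
cv2.imwrite("pics/s10.png",cv2.resize(d["img"][160:300,150:310],None,fx=4,fy=4,interpolation=cv2.INTER_CUBIC))
E
```

```text
15.6667 [ 0.601  -0.1245  0.138 ] ang y -2.540073537334939 z [-0.0018  0.0004 -1.    ] w 0.03480947809810879 [-0.5532  0.4178 -0.4431]
to go/0.02: [0.1579 0.1442 1.4746]
turn/120: [-0.0009 -0.0001 -0.0016]
```

View pics/w10.png

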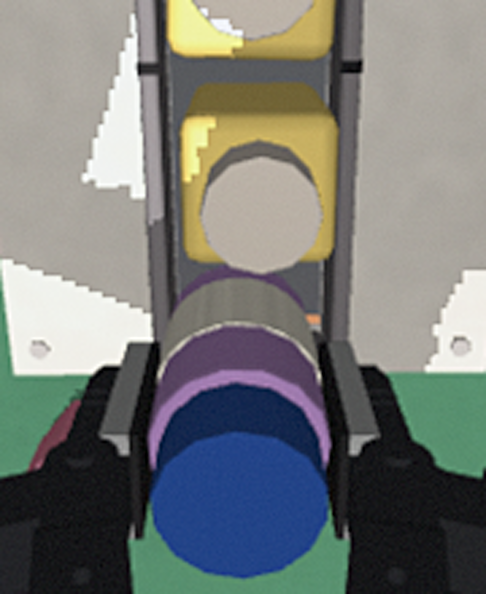

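View pics/s10.png

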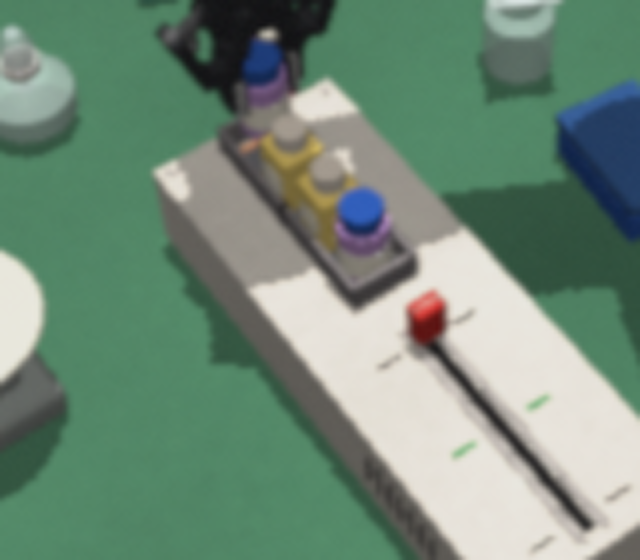

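Run:
```python
from h import *
import pickle
d=pickle.load(open("w10.pkl","rb"))
O=np.array([.6065,-.060]);Y=np.array([.041,.99916]);X=np.array([Y[1],-Y[0]])
c=lambda x,y:(x/2.7+170-.3,y/2.7+110-.3)
for n,p,z in[("jarfar",(240,267),.1097),("jarfar108",(240,267),.108),("endfloor",(312,318),.08),("bandL",(148,68),.105),("bandR",(350,68),.105),("bot near top",(260,262),.134),("bot far top",(258,114),.134),("bL",(183,200),.134),("bR",(335,200),.134),("bot far base",(255,85),.08),("bcap",(262,208),.15),("jarL",(148,440),.164),("jarR",(328,440),.164)]:
    q=onz(d,*c(*p),z)[:2];print(n,q.round(4),round(X@(q-O)*1e3,1),round(Y@(q-O)*1e3,1))
q=np.array([.601,-.1245]);print("tcp",X@(q-O)*1e3,Y@(q-O)*1e3)
```

```text
jarfar [ 0.6022 -0.1095] -2.3 -49.6
jarfar108 [ 0.6022 -0.1102] -2.3 -50.3
endfloor [ 0.6231 -0.1392] 19.8 -78.5
bandL [ 0.5823 -0.0593] -24.2 -0.3
bandR [ 0.6305 -0.0613] 24.1 -0.4
bot near top [ 0.607  -0.0987] 2.1 -38.7
bot far top [ 0.6077 -0.0664] 1.5 -6.3
bL [ 0.5912 -0.0839] -14.3 -24.5
bR [ 0.6234 -0.0853] 17.9 -24.6
bot far base [ 0.6081 -0.0677] 1.9 -7.6
bcap [ 0.6076 -0.0814] 1.9 -21.4
jarL [ 0.5842 -0.1222] -19.7 -63.0
jarR [ 0.6183 -0.1236] 14.4 -63.1
tcp -2.850880000000061 -64.67132000000001
```

Call:
move_arm(motion=[[[0.16,0.14,0],[0,0,0],-0.5],[[0.06,0.03,0],[0,0,0],-0.5],[[0,0,0],[0,0,0],-0.5]])

```text
time_s: 16.02
position: [0.6057, -0.12, 0.1396]
tool_rot: [[0.044, 0.999, 0.001], [0.999, -0.044, -0.0], [-0.0, 0.001, -1.0]]
ft_force: [-0.0, -0.3, -0.4]
grip_width: 0.0351
```

```bash
python3 st.py 0.6040 -0.1205 0.1085 -2.35
```

```text
16.0167 [ 0.6057 -0.12    0.1396] ang y -2.53799220488385 z [ 0.0007 -0.0005 -1.    ] w 0.03511944469546221 [-0.0272 -0.2574 -0.4007]
to go/0.02: [-0.0263 -0.0844  1.5533]
turn/120: [ 0.0003  0.0002 -0.0016]
```

Call:
move_arm(motion=[[[0,-0.05,0.3],[0,0,0],-0.5],[[0,0,0.35],[0,0,0],-0.5],[[0,0,0.2],[0,0,0],-0.5],[[0,0,0],[0,0,0],-0.5]])

```text
time_s: 16.35
position: [0.6049, -0.1196, 0.1213]
tool_rot: [[0.043, 0.999, 0.002], [0.999, -0.043, -0.001], [-0.001, 0.002, -1.0]]
ft_force: [-0.2, 0.3, -0.9]
grip_width: 0.0346
```

```bash
python3 st.py 0.6040 -0.1205 0.1085 -2.35;  python3 - <<'E'
from h import *
import pickle
d=imaging.get_image("wrist"); pickle.dump(d,open("w11.pkl","wb"))
cv2.imwrite("pics/w11.png",cv2.resize(d["img"][130:350,170:350],None,fx=2.7,fy=2.7,interpolation=cv2.INTER_CUBIC))
E
```

```text
16.35 [ 0.6049 -0.1196  0.1213] ang y -2.490489436246592 z [ 0.0017 -0.0009 -1.    ] w 0.034623032834462365 [-0.2097  0.3398 -0.8711]
to go/0.02: [-0.0461 -0.0441  0.6377]
turn/120: [ 0.0008  0.0004 -0.0012]
```

View pics/w11.png

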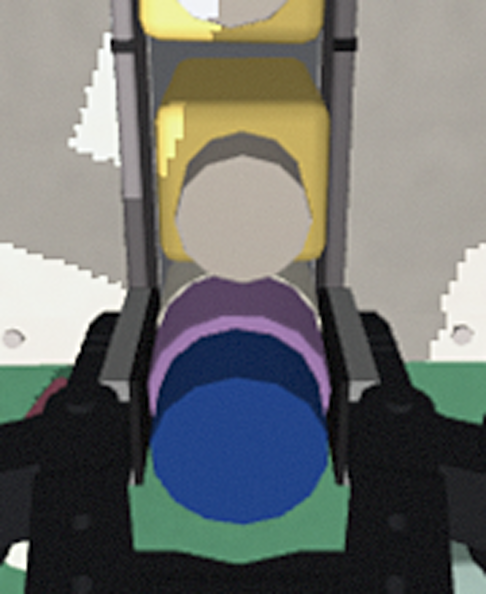

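Call:
move_arm(motion=[[[-0.04,-0.03,0.25],[0,0,0],-0.5],[[0,0,0.2],[0,0,0],-0.5],[[0,0,0.1],[0,0,0],-0.5],[[0,0,0],[0,0,0],-0.5]])

```text
time_s: 16.73
position: [0.6043, -0.1207, 0.1094]
tool_rot: [[0.044, 0.999, 0.002], [0.999, -0.044, -0.001], [-0.001, 0.002, -1.0]]
ft_force: [-0.2, 0.7, -0.8]
grip_width: 0.035
```

```bash
python3 st.py 0.6040 -0.1205 0.1085 -2.35
```

```text
16.7333 [ 0.6043 -0.1207  0.1094] ang y -2.5038550518668066 z [ 0.0019 -0.0011 -1.    ] w 0.03496567781704716 [-0.1679  0.7338 -0.8093]
to go/0.02: [ 0.0081 -0.0163  0.0443]
turn/120: [ 0.0009  0.0005 -0.0013]
```

Call:
move_arm(motion=[[[0,0,0.1],[0,0,0],-0.5],[[0,0,0],[0,0,0],-0.5]])

```text
time_s: 16.9
position: [0.6044, -0.1208, 0.1073]
tool_rot: [[0.044, 0.999, 0.002], [0.999, -0.044, -0.001], [-0.001, 0.002, -1.0]]
ft_force: [-0.4, 0.2, -0.5]
grip_width: 0.0349
```

Call:
move_arm(motion=[[[0,0,0.1],[0,0,0],-0.5],[[0,0,0],[0,0,0],-0.5]])

```text
time_s: 17.07
position: [0.6048, -0.121, 0.1078]
tool_rot: [[0.044, 0.999, 0.005], [0.999, -0.044, -0.003], [-0.002, 0.005, -1.0]]
ft_force: [-0.1, -0.0, -1.5]
grip_width: 0.0347
```

Call:
move_arm(motion=[[[0,0,0.12],[0,0,0],-0.5]])

```text
time_s: 17.15
position: [0.6053, -0.1212, 0.107]
tool_rot: [[0.044, 0.999, 0.007], [0.999, -0.044, -0.004], [-0.003, 0.007, -1.0]]
ft_force: [-8.5, 2.7, 28.6]
grip_width: 0.0346
```

Contact (28 N). Releasing and rising.

Call:
move_arm(motion=[[[0,0,0],[0,0,0],-0.5],[[0,0,0],[0,0,0],-0.1],[[0,0,0],[0,0,0],0.2],[[0,0,0],[0,0,0],0.2],[[0,0,0],[0,0,0],0.2]])

```text
time_s: 17.57
position: [0.6056, -0.1214, 0.1074]
tool_rot: [[0.044, 0.999, 0.008], [0.999, -0.044, -0.004], [-0.004, 0.009, -1.0]]
ft_force: [0.3, 0.1, -0.7]
grip_width: 0.0514
```

Call:
move_arm(motion=[[[0,0,-0.4],[0.003,0.002,0],0.2],[[0,0,-0.8],[0,0,0],0.2],[[0,0,-1],[0,0,0],0.1],[[0,0,-1],[0,0,0],0],[[0,0,-1],[0,0,0],0],[[0,0,-1],[0,0,0],0],[[0,0,0],[0,0,0],0]])

```text
time_s: 18.15
position: [0.6047, -0.1211, 0.2125]
tool_rot: [[0.044, 0.999, -0.005], [0.999, -0.044, 0.003], [0.003, -0.005, -1.0]]
ft_force: [0.3, -0.7, 0.6]
grip_width: 0.0426
```

```bash
python3 st.py 0.6120 0.075 0.21 -92.35;  python3 - <<'E'
from h import *
import pickle
d=imaging.get_image("wrist"); pickle.dump(d,open("w12.pkl","wb"))
cv2.imwrite("pics/w12.png",d["img"])
d=imaging.get_image("scene");cv2.imwrite("pics/s12.png",cv2.resize(d["img"][160:300,150:310],None,fx=4,fy=4,interpolation=cv2.INTER_CUBIC))
E
```

```text
18.15 [ 0.6047 -0.1211  0.2125] ang y -2.5014063244365996 z [-0.0046  0.0033 -1.    ] w 0.04255786615525676 [ 0.2897 -0.6598  0.5596]
to go/0.02: [ 9.8123 -0.0629  0.1537]
turn/120: [-0.0029  0.0006  0.7487]
```

View pics/w12.png

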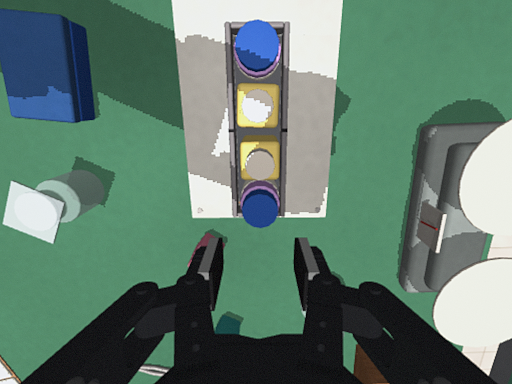

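View pics/s12.png

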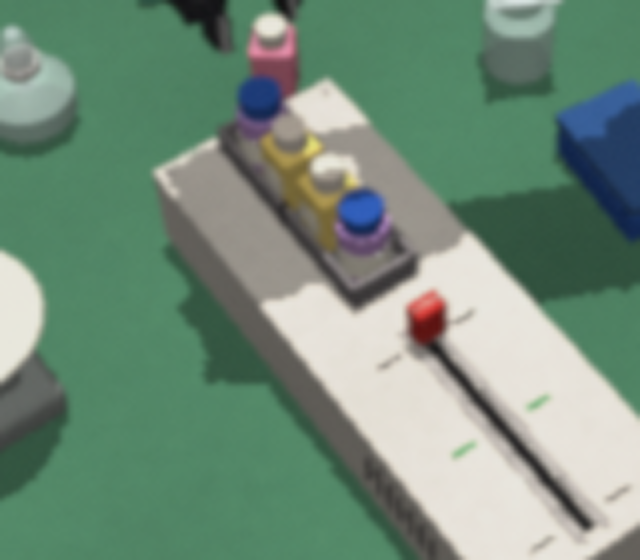

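Both new samples stand in the free half: jar cap (260,208), bottle cap (260,162), shutter still shut. Next is the tab.

Call:
move_arm(motion=[[[0.6,0,0],[-0.003,0,0],0],[[0.95,0,0],[0,0,0],0],[[0.95,0,0],[0,0,0],0],[[0.95,0,0],[0,0,0],0],[[0.95,0,0],[0,0,0],0],[[0.95,0,0],[0,0,0],0],[[0.95,0,0],[0,0,0],0],[[0.95,0,0],[0,0,0],0],[[0.95,0,0],[0,0,0],0],[[0.7,0,0],[0,0,0],0],[[0.2,0,0],[0,0,-0.04],0],[[0,0,0],[0,0,-0.055],0]])

```text
time_s: 19.25
position: [0.6043, 0.0798, 0.1918]
tool_rot: [[-0.158, 0.987, -0.031], [0.987, 0.159, 0.014], [0.018, -0.028, -0.999]]
ft_force: [0.5, -0.3, -0.7]
grip_width: 0.0427
```

Call:
move_arm(motion=[[[0,0,0],[0,0,-0.055],0],[[0,0,0],[0,0,-0.055],0],[[0,0,0],[0,0,-0.055],0],[[0,0,0],[0,0,-0.055],0],[[0,0,0],[0,0,-0.055],0],[[0,0,0],[0,0,-0.055],0],[[0,0,0],[0,0,-0.055],0],[[0,0,0],[0,0,-0.055],0],[[0,0,0],[0,0,-0.055],0],[[0,0,0],[0,0,-0.055],0],[[0,0,0],[0,0,-0.03],0],[[0,0,0],[0,0,0],0]])

```text
time_s: 20.25
position: [0.594, 0.0926, 0.1732]
tool_rot: [[-0.991, 0.123, -0.061], [0.122, 0.992, 0.019], [0.063, 0.011, -0.998]]
ft_force: [-0.2, 0.7, -0.4]
grip_width: 0.0429
```

```bash
python3 st.py 0.6120 0.0745 0.16 87.65
```

```text
20.25 [0.594  0.0926 0.1732] ang y 82.95890304089913 z [-0.0611  0.0185 -0.998 ] w 0.042851125858393596 [-0.1968  0.7013 -0.4157]
to go/0.02: [-1.0419 -0.7933  0.5865]
turn/120: [ 0.0064 -0.0298 -0.0389]
```

Call:
move_arm(motion=[[[-0.5,-0.4,0],[0.003,-0.015,-0.02],0],[[-0.5,-0.4,0],[0.003,-0.015,-0.019],0],[[0,0,0],[0,0,0],0],[[0,0,0],[0,0,0],0]])

```text
time_s: 20.58
position: [0.6102, 0.0771, 0.1678]
tool_rot: [[-0.999, 0.045, -0.005], [0.045, 0.999, 0.002], [0.005, 0.002, -1.0]]
ft_force: [0.3, -0.3, 0.6]
grip_width: 0.043
```

```bash
python3 st.py 0.6120 0.0745 0.16 87.65;  python3 - <<'E'
from h import *
import pickle
d=imaging.get_image("wrist"); pickle.dump(d,open("w13.pkl","wb"))
cv2.imwrite("pics/w13.png",d["img"]);print(proj(d,(.612,.0745,.122)))
E
```

```text
20.5833 [0.6102 0.0771 0.1678] ang y 87.42823582721358 z [-0.0051  0.0017 -1.    ] w 0.04296058475565549 [ 0.3494 -0.2995  0.563 ]
to go/0.02: [-0.0962 -0.1253  0.3918]
turn/120: [ 0.0007 -0.0025 -0.0018]
(np.float64(255.19383972473483), np.float64(221.1844628196416))
```

View pics/w13.png

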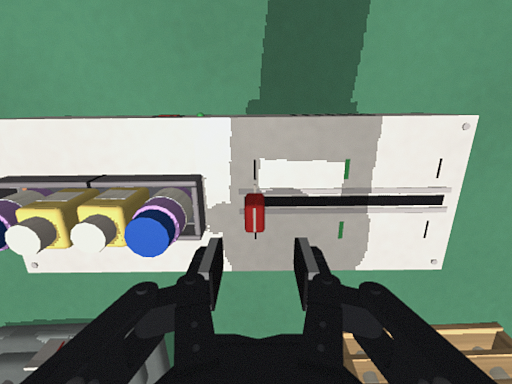

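Tab top is at (255,221), matching the prediction. The green half marks are at (347,169) and (340,230), and the shut marks at (255,169) and (255,235).

Run:
```python
from h import *
import pickle
d=pickle.load(open("w13.pkl","rb"))
S=4;im=cv2.resize(d["img"],None,fx=S,fy=S,interpolation=cv2.INTER_CUBIC)
hsv=cv2.cvtColor(im,cv2.COLOR_BGR2HSV).astype(int);h,s,v=hsv[...,0],hsv[...,1],hsv[...,2]
Y=np.array([.041,.99916])
for nm,m in(("green",(abs(h-62)<12)&(s>150)&(v>60)),("black",(v<60)&(s<120)),("red",((h<7)|(h>173))&(s>150)&(v>60))):
    n,l,st,c=cv2.connectedComponentsWithStats(m.astype(np.uint8))
    for i in range(1,n):
        u=(c[i]+.5)/S-.5
        if 25<st[i,4]/16<1500 and 235<u[0]<460 and 150<u[1]<250:
            q=onz(d,*u,.08);print(nm,u.round(1),st[i,4]/16,st[i,:4]/4,q.round(4),"along",round(Y@q[:2]*1e3,1))
print("tab line",onz(d,255,220,.122),"along",Y@onz(d,255,220,.122)[:2])
```

```text
green [346.3 169. ] 50.875 [344.5  160.     4.75  18.75] [0.5841 0.1562 0.08  ] along 180.0
green [340.3 229.6] 36.5 [338.75 222.25   4.    15.5 ] [0.6434 0.1542 0.08  ] along 180.4
red [254.2 211.7] 622.5625 [244.5  193.75  20.25  38.25] [0.6213 0.0728 0.08  ] along 98.2
tab line [0.61099647 0.07439769 0.122     ] along 0.09938604709936717
```

Call:
move_arm(motion=[[[-0.09,-0.12,0.3],[0,-0.002,-0.002],0],[[-0.02,-0.02,0.8],[0,0,0],0],[[0,0,0.8],[0,0,0],0],[[0,0,0.5],[0,0,0],0],[[0,0,0],[0,0,0],0]])

```text
time_s: 21.05
position: [0.6112, 0.0759, 0.1166]
tool_rot: [[-0.999, 0.045, -0.003], [0.045, 0.999, 0.003], [0.003, 0.002, -1.0]]
ft_force: [-0.1, 0.2, -0.8]
grip_width: 0.0431
```

```bash
python3 st.py 0.6120 0.0745 0.09 87.65
```

```text
21.05 [0.6112 0.0759 0.1166] ang y 87.43362154609162 z [-0.0025  0.0026 -1.    ] w 0.043115932573888086 [-0.1415  0.2127 -0.7973]
to go/0.02: [-0.0463 -0.0708  1.3299]
turn/120: [ 0.0012 -0.0013 -0.0018]
```

Call:
move_arm(motion=[[[-0.04,-0.07,0.4],[0.001,-0.001,-0.002],0],[[0,0,0.5],[0,0,0],0],[[0,0,0.3],[0,0,0],0],[[0,0,0],[0,0,0],0]])

```text
time_s: 21.38
position: [0.6122, 0.0746, 0.0909]
tool_rot: [[-0.999, 0.041, 0.0], [0.041, 0.999, 0.0], [-0.0, 0.0, -1.0]]
ft_force: [-0.6, 0.4, 0.5]
grip_width: 0.0429
```

```bash
python3 st.py 0.6120 0.0745 0.09 87.65;  python3 - <<'E'
from h import *
import pickle
d=imaging.get_image("wrist"); pickle.dump(d,open("w14.pkl","wb"))
cv2.imwrite("pics/w14.png",d["img"]);print(proj(d,(.612,.0745,.122)))
E
```

```text
21.3833 [0.6122 0.0746 0.0909] ang y 87.650617992733 z [ 0.0002  0.0003 -1.    ] w 0.042864133874764704 [-0.581   0.4376  0.536 ]
to go/0.02: [ 0.0085 -0.0064  0.0456]
turn/120: [0.0002 0.0001 0.    ]
(np.float64(258.57699191296115), np.float64(281.9855138605732))
```

View pics/w14.png

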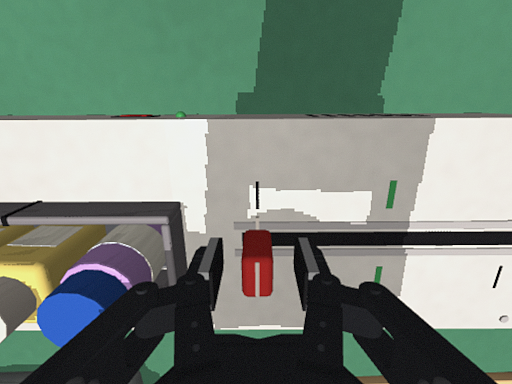

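The tab is centred between the fingers at (258,265). I'm gripping it.

Call:
move_arm(motion=[[[0,0,0],[0,0,0],-1],[[0,0,0],[0,0,0],-1],[[0,0,0],[0,0,0],-1],[[0,0,0],[0,0,0],-1],[[0,0,0],[0,0,0],-1],[[0,0,0],[0,0,0],-1]], squeeze=70)

```text
time_s: 21.93
position: [0.6127, 0.074, 0.0923]
tool_rot: [[-0.999, 0.041, 0.002], [0.041, 0.999, -0.001], [-0.002, -0.001, -1.0]]
ft_force: [0.3, -1.4, -2.1]
grip_width: 0.0152
```

```bash
python3 st.py 0.6154 0.1563 0.09 87.65
```

```text
21.9333 [0.6127 0.074  0.0923] ang y 87.66214302616056 z [ 0.0021 -0.0007 -1.    ] w 0.015158585978665482 [ 0.3482 -1.4149 -2.0776]
to go/0.02: [0.0355 4.1185 0.1148]
turn/120: [-0.0003  0.001   0.0001]
```

Call:
move_arm(motion=[[[0,0.3,0],[0,0,0],-1],[[0,0.5,0],[0,0,0],-1],[[0,0.6,0],[0,0,0],-1],[[0,0.6,0],[0,0,0],-1],[[0,0.5,0],[0,0,0],-1],[[0,0.3,0],[0,0,0],-1],[[0,0,0],[0,0,0],-1]])

```text
time_s: 22.52
position: [0.6147, 0.1269, 0.0924]
tool_rot: [[-0.999, 0.043, -0.001], [0.043, 0.999, -0.01], [0.0, -0.01, -1.0]]
ft_force: [0.3, -7.2, -2.1]
grip_width: 0.0153
```

```bash
python3 st.py 0.6161 0.1556 0.0915 87.65
```

```text
22.5167 [0.6147 0.1269 0.0924] ang y 87.53247963033817 z [-0.0006 -0.0099 -1.    ] w 0.015267894428749818 [ 0.3422 -7.2151 -2.0785]
to go/0.02: [-0.0099  1.4362  0.0288]
turn/120: [-0.0047 -0.0001 -0.001 ]
```

Call:
move_arm(motion=[[[0,0.4,0],[-0.004,0,0],-1],[[0,0.5,0],[0,0,0],-1],[[0,0.3,0],[0,0,0],-1],[[0,0.1,0],[0,0,0],-1],[[0,0,0],[0,0,0],-1]])

```text
time_s: 22.93
position: [0.6154, 0.149, 0.0924]
tool_rot: [[-0.999, 0.044, -0.002], [0.044, 0.999, -0.011], [0.002, -0.011, -1.0]]
ft_force: [-1.7, -8.3, -1.4]
grip_width: 0.0152
```

```bash
python3 st.py 0.6161 0.1556 0.0915 87.65
```

```text
22.9333 [0.6154 0.149  0.0924] ang y 87.48628277012932 z [-0.0025 -0.011  -0.9999] w 0.015225230452948636 [-1.6975 -8.3047 -1.3618]
to go/0.02: [-0.0198  0.333   0.0401]
turn/120: [-0.0053 -0.001  -0.0014]
```

Call:
move_arm(motion=[[[0,0.2,0],[0,0,0],-1],[[0,0.12,0],[0,0,0],-1],[[0,0,0],[0,0,0],-1]])

```text
time_s: 23.18
position: [0.6155, 0.1528, 0.0924]
tool_rot: [[-0.999, 0.045, -0.004], [0.045, 0.999, -0.015], [0.003, -0.015, -1.0]]
ft_force: [-1.1, -8.7, -1.7]
grip_width: 0.0148
```

```bash
python3 st.py 0.6161 0.1556 0.0915 87.65
python3 - <<'E'
from h import *
import pickle
d=imaging.get_image("wrist"); pickle.dump(d,open("w15.pkl","wb"))
cv2.imwrite("pics/w15.png",d["img"])
E
python3 st.py
```

```text
23.1833 [0.6155 0.1528 0.0924] ang y 87.40483554943367 z [-0.0038 -0.0151 -0.9999] w 0.01484914562878591 [-1.0899 -8.7024 -1.715 ]
to go/0.02: [-0.0223  0.1435  0.0419]
turn/120: [-0.0073 -0.0015 -0.0021]
23.2333 [0.6155 0.1525 0.0924] ang y 87.39564392895603 z [-0.0039 -0.0152 -0.9999] w 0.014854740022442596 [-1.9215 -8.6019 -1.565 ]
```

View pics/w15.png

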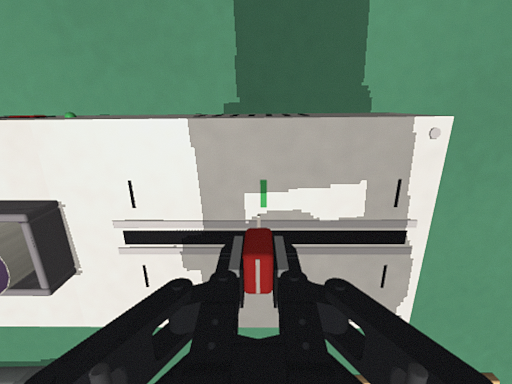

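The tab's white line is at (257,275) and the upper green mark at (263,193), so it's a few mm short of half.

```bash
cat > half.py <<'E'
from h import *
import pickle,sys
d=pickle.load(open(sys.argv[1],"rb"));Y=np.array([.041,.99916])
S=4;im=cv2.resize(d["img"],None,fx=S,fy=S,interpolation=cv2.INTER_CUBIC)
hsv=cv2.cvtColor(im,cv2.COLOR_BGR2HSV).astype(int);h,s,v=hsv[...,0],hsv[...,1],hsv[...,2]
for nm,m,b in(("green",(abs(h-62)<12)&(s>150)&(v>60),(230,300,170,215)),("red",((h<7)|(h>173))&(s>130)&(v>50),(230,290,215,300)),("line",(s<60)&(v>130),(248,268,258,292)),("blkL",(v<70)&(s<120),(122,140,178,210)),("blkR",(v<70)&(s<120),(390,405,178,210)),("blkL2",(v<70)&(s<120),(140,152,262,290)),("blkR2",(v<70)&(s<120),(378,390,262,290))):
    m=m.copy();M=np.zeros_like(m);M[b[2]*S:b[3]*S,b[0]*S:b[1]*S]=1;m&=M
    ys,xs=np.nonzero(m)
    if len(xs)==0: print(nm,"none");continue
    u=((xs.mean()+.5)/S-.5,(ys.mean()+.5)/S-.5)
    for z in(.08,.122): q=onz(d,*u,z);print(nm,np.round(u,1),len(xs)//16,z,q[:2].round(4),"along",round(Y@q[:2]*1e3,1))
E
python3 half.py w15.pkl
```

```text
green [263.  193.1] 61 0.08 [0.5836 0.1567] along 180.5
green [263.  193.1] 61 0.122 [0.5697 0.1571] along 180.3
red [257.9 259.7] 1713 0.08 [0.6305 0.1514] along 177.2
red [257.9 259.7] 1713 0.122 [0.6037 0.1533] along 177.9
line [257.4 274.7] 108 0.08 [0.6422 0.1506] along 176.8
line [257.4 274.7] 108 0.122 [0.6123 0.1527] along 177.7
blkL [131.2 194.1] 52 0.08 [0.5811 0.0753] along 99.1
blkL [131.2 194.1] 52 0.122 [0.5678 0.098 ] along 121.2
blkR [397.2 193. ] 65 0.08 [0.5868 0.238 ] along 261.9
blkR [397.2 193. ] 65 0.122 [0.572  0.2163] along 239.5
blkL2 [145.3 275.9] 33 0.08 [0.6407 0.0732] along 99.5
blkL2 [145.3 275.9] 33 0.122 [0.6111 0.0964] along 121.4
blkR2 [383.2 276.1] 47 0.08 [0.6462 0.2359] along 262.2
blkR2 [383.2 276.1] 47 0.122 [0.6151 0.2148] along 239.8
```

Call:
move_arm(motion=[[[0,0.2,0],[0,0,0],-1]])

```text
time_s: 23.32
position: [0.6156, 0.1552, 0.0924]
tool_rot: [[-0.999, 0.046, -0.004], [0.046, 0.999, -0.017], [0.004, -0.017, -1.0]]
ft_force: [-1.6, -10.1, -1.0]
grip_width: 0.0149
```

```bash
cat > hold.py <<'E'
from h import *
import sys
Y=np.array([.041,.99916])
for i in range(int(sys.argv[1])):
    o=readout.observe();print(round(o["time_s"],3),o["position"].round(4),"along",round(Y@o["position"][:2]*1e3,2),o["ft_force"].round(1),o["tool_rot"][:,2].round(4),o["grip_width"].round(4));imaging.get_image("wrist")
E
python3 hold.py 7
```

```text
Traceback (most recent call last):
  File "hold.py", line 5, in <module>
    o=readout.observe();print(round(o["time_s"],3),o["position"].round(4),"along",round(Y@o["position"][:2]*1e3,2),o["ft_force"].round(1),o["tool_rot"][:,2].round(4),o["grip_width"].round(4));imaging.get_image("wrist")
                                                                                                                                                                      ^^^^^^^^^^^^^^^^^^^^^
AttributeError: 'float' object has no attribute 'round'
```

```bash
sed -i 's/o\["grip_width"\].round(4)/round(float(o["grip_width"]),4)/' hold.py; python3 hold.py 8
```

```text
23.317 [0.6156 0.1552 0.0924] along 180.33 [ -1.6 -10.1  -1. ] [-0.0045 -0.0165 -0.9999] 0.0149
23.367 [0.6157 0.156  0.0924] along 181.07 [-2.2 -9.1 -1.9] [-0.0042 -0.0162 -0.9999] 0.0148
23.417 [0.6156 0.1559 0.0924] along 181.0 [-1.4 -8.6 -1.6] [-0.0042 -0.0161 -0.9999] 0.0148
23.467 [0.6156 0.1558 0.0924] along 180.92 [-2.7 -8.7 -1.7] [-0.0042 -0.0161 -0.9999] 0.0152
23.517 [0.6156 0.1558 0.0924] along 180.89 [-2.5 -8.8 -1.7] [-0.0042 -0.0161 -0.9999] 0.0149
23.567 [0.6156 0.1557 0.0924] along 180.84 [-3.  -9.1 -1.5] [-0.0042 -0.0161 -0.9999] 0.0151
23.617 [0.6156 0.1557 0.0924] along 180.83 [-2.  -9.  -1.3] [-0.0043 -0.0161 -0.9999] 0.0151
23.667 [0.6156 0.1557 0.0924] along 180.79 [-1.7 -8.5 -1.1] [-0.0042 -0.0161 -0.9999] 0.0149
```

Holding steady at 180.8 mm (half mark 180.6). Final look from all views.

```bash
python3 - <<'E'
from h import *
import pickle
d=imaging.get_image("wrist"); pickle.dump(d,open("w16.pkl","wb"))
a=imaging.get_image("scene")["img"];b=imaging.get_image("top")["img"]
cv2.imwrite("pics/s16.png",cv2.resize(a[90:330,120:400],None,fx=2.4,fy=2.4,interpolation=cv2.INTER_CUBIC))
cv2.imwrite("pics/t16.png",cv2.resize(b[100:300,80:420],None,fx=2.3,fy=2.3,interpolation=cv2.INTER_CUBIC))
E
python3 half.py w16.pkl | egrep "green|line|red"; python3 hold.py 1
```

```text
green [257.9 193.3] 60 0.08 [0.5838 0.1565] along 180.3
green [257.9 193.3] 60 0.122 [0.5698 0.1578] along 181.1
red [257.9 259.7] 1715 0.08 [0.6306 0.1543] along 180.1
red [257.9 259.7] 1715 0.122 [0.6038 0.1563] along 180.9
line [257.3 274.6] 110 0.08 [0.6422 0.1535] along 179.7
line [257.3 274.6] 110 0.122 [0.6123 0.1556] along 180.6
23.867 [0.6156 0.1557 0.0924] along 180.8 [-1.4 -8.8 -1.9] [-0.0042 -0.0161 -0.9999] 0.015
```

View pics/s16.png

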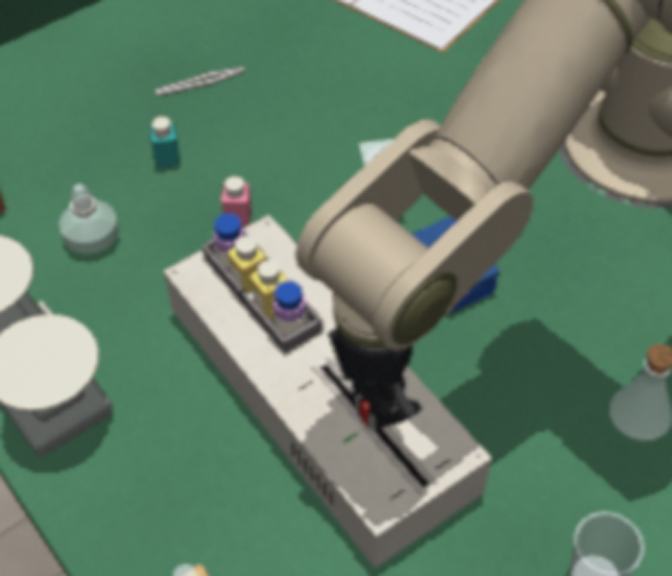

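View pics/t16.png

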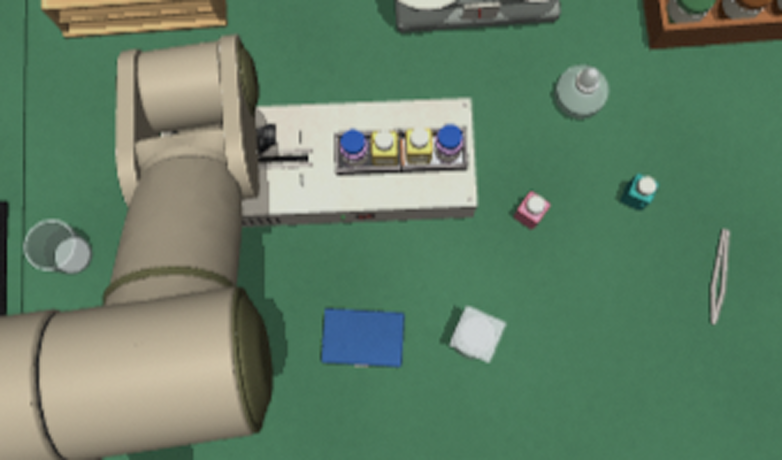

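All four samples stand in the tray (caps at (353,142), (384,143), (420,140) and (450,136) in the top view), bystanders are in place, and the tab is level with the green mark. I'm handing in.

```bash
python3 -c "
from rig import job
print(job.close_job())"
```

```text
the job is handed in; nothing more can be done
None
```

I set the yellow bottle and then the violet jar upright in the free half of the tray, with the shutter still shut. I then drew the red tab to the half-way mark, and the arm was still holding it there when I handed in at about 23.9 s.

- **Shutter:** the last wrist picture put the tab's line at 180.6 mm along the slide, against 180.3 to 180.6 mm for the green marks. The arm reading was 180.8 mm, steady for the last 0.4 s. The pull was about 9 N and the grip opening 15 mm. About 0.3 s earlier it peaked at 181.1 mm, so it ran past the mark by less than 1 mm.
- **Samples:** the last top and scene views show both standing beside their twins. The gap between the new jar and the new bottle is only a few millimetres by estimate. I did not measure it after release.
- **Contact force:** each sample met the glass with a brief push of about 28 N, measured at the wrist, before I let go. The bottle's push may have been partly the fingertips on the tray walls, which are at nearly the same height.
- **Bench:** the bystanders and look-alikes I could see had not moved.
- **Not confirmed:** I did not check in a picture that the new samples are lit from below. I judged that only from the tab's position.

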